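# Pack the cover-glass boxes into the dry case and cam-lock it to its purge dock

### The arm

A 6-joint arm with a two-finger parallel gripper is mounted at the origin on a cart in front of the work surface, level with it; the furniture and walls round the work are solid. World frame = base frame: x ahead of the robot, y to its left, z up, the work surface at z = 0. Lengths are in m, angles in rad, forces in N, time in s.
With the tool pointing down it reaches from about 0.35 to 0.775 m from the base axis. Payload 7.3 kg.
Tool frame: the origin (TCP) lies at the very end of the fingers, on their centre line; the grasp point (between the pads) lies 19 mm behind it; z points along the fingers, y is the line along which they close (so a half turn about z gives the same grasp; the last joint's range is limited). The gripper opens to 92 mm and grips with 3 to 60 N. Pads are 19 mm wide; open, the fingers measure 130 mm over their backs; the gripper's body (75 mm by 190 mm) begins 47 mm behind the grasp point.
Start: joints at [1.102, 0.342, 1.524, -0, 1.275, -0.146], TCP at [0.167, 0.498, 0.227] pointing down, gripper open.
Joint ranges: [-2.53, 2.53], [-0.77, 2.02], [0.04, 2.7], [-1, 4.14], [0.28, 2.66], [-3.11, 3.11]. Speed limits (rad/s): [2.57, 2.57, 3.14, 3.14, 3.14, 3.14].

### API

Orientations are given as [roll, pitch, yaw] about the fixed x, y, z axes, in that order (R = Rz(yaw) Ry(pitch) Rx(roll)).
In Python, from cell import robot, read_camera, get_calibration gives the robot as it stands. The module is installed in compiled form; this text tells all that it offers.
- The arm moves only by the tool send_rows, never from a script. Its argument "plan" is a list of rows, each a list of 2 entries, a list of its own where there are three numbers: the shift along the tool's x, y, z as a fraction of full scale, then the turn, a rotation vector about the tool's x, y, z as a fraction of full scale. A call has exactly 10 rows; each row shifts and turns the commanded pose from where the row before left it, along the tool's axes as they then stand; what a row does not reach is not made up. Full scale, the value 1, is 0.025 m for a shift and 90 degrees for a turn. A row lasts 1/8 s, in which the tool goes at most 62.5 mm and 10.7 degrees, less where a joint would pass 70% of its speed; a pose out of reach is approached as far as the arm can. A call with a number of a shift or a turn outside -1 to 1 is refused whole. A call with a gripper value outside its range is refused whole. "gripper" is the opening, from -1 (shut) to 1 (fully open), so that 0 is half open, set as the call begins (left out, the last holds). The fingers move at their own pace and stop on an object; "force" is the grip in N (left out, the last holds). Time passes only in rows, so rows that do not move let the fingers close, or fill a call up. It gives the time, the measured TCP pose, the force, the opening and the grip force at its end, in the units of the state.
- robot.observe(): the state, without advancing time (a new reading comes with each control period).
- read_camera(name): name is "scene" or "top" or "wrist"; returns (picture, depth): 400x640x3 uint8, blue, green, red; 400x640 float32, m along the optical axis (not along the pixel's ray), 0 where there is no reading.
- get_calibration(name): a dict with "intrinsics" (3x3 intrinsics, pixels), "rvec" (rotation vector, rad) and "tvec" (3), from world to camera coordinates, as OpenCV has them. Camera axes: x right, y down, z forward; pixel columns grow to the right and rows downward; lengths in m; the calibration is good to about 2 mm. A picture is of the moment at which its call begins: read the wrist's pose just before it. get_calibration takes no time and is no camera call; for the wrist camera it gives the pose at the moment of the call.
- robot.hand_in(): hands the job in; it is judged then, once.
The state is a dict: "time": time; "qpos": joint angles; "qvel": joint speeds; "joint_efforts": joint torques, N m; "tool_pos": TCP position; "tool_rot": TCP orientation; "contact_force": force on the tool from outside, world axes, zero at the start; "torque": the same for the moment, N m; "opening": finger opening in m; "grip_force": force on a finger pad.
Only numpy, scipy, OpenCV 4.12 (cv2) and the standard library are available. Lean on these libraries where they do the work, as an engineer would, in place of code of your own. Each camera call takes 0.05 s, during which the arm holds its last target. There are 200 camera calls.

### The job

Lift the lid of the white case until it rests open on its stop, put every small blue-and-white cover-glass box that is out on the left of the worktop into the case, and close the lid. Then slide the case along its rails towards the dock until its headed stud is in the mouth of the cam lock (turn the red knob back to its open stop first if it is not there), and turn the red knob clockwise until the cam has drawn the case tight and the knob is at or near its end stop. Leave the timer and the amber bottle where they stand.

Things in the scene. Friction and masses are not known exactly. Their poses are not given: they have to be found in the camera images.
- dock: purge dock, grey base plate 226 x 190 x 8 mm fixed to the worktop, with two low rails (tops at 18 mm) and, at its far end, two white port blocks (x 46 to 112, y +-37 to +-83 mm, 40 mm high), the cam lock between them. Origin: centre of the underside. Its x axis points from the case to the cam and is the direction in which the case slides; z up
- case (a joint): slide of the white case along the dock's +x, m: 0 = fully out (end 0.046); friction 3 N, stays where left. With the cam open the stud head stops on the cam's hub at about 0.037 (the cam catches it from 0.034 on); only the cam draws it further: about 0.042 = tight, the last 2 mm against springy seals. With the cam not open (above 0.15) the stud butts on the drum's outside from about 0.022 on
- case_floor (a point): centre of the case's inner floor (top face of the floor), axes as the dock's. The case is open-topped, outer 108 (x) x 150 (y) mm, walls 4 mm, inner space 100 x 142 x 35 mm deep; floor 13.5 mm and rim 48.5 mm above the worktop. The headed stud sticks out 28 mm from the middle of the far wall
- case_front (a point): middle of the outside of the case's near wall (facing the robot), 28.5 mm above the worktop, where it can be pushed along the dock's +x
- lid (a joint): hinge of the clear blue-edged lid, rad: 0 = shut, 2.0 = open on its stop; hinge line at the rim of the far wall (towards the cam). The hinge is damped: let go below about 1.4 rad the lid sinks shut by itself within about 2 s, above about 1.55 rad it sinks open on to its stop. About 1 N at the handle lifts it slowly
- lid_handle (a point): middle of the blue round handle bar on the lid: 10 mm thick, 70 mm clear between its posts, parallel to the dock's y axis; bar axis 88 mm from the hinge line and 34 mm above the rim plane (82 mm above the worktop when shut; 27 mm clear under the bar)
- lid_hinge (a point): middle of the lid's hinge line, 48.5 mm above the worktop; it moves with the case
- cam (a joint): cam lock, rad: 0 = open stop (mouth of the curved slot towards the case, the knob bar's white mark towards the case), grows clockwise seen from above to the end stop 2.4; friction about 0.06 N m, stays where left. Between about 0.5 and 2.0 its slot draws the stud 7 mm; beyond 2.0 the slot holds it
- cam_knob (a point): on the vertical cam axis in the red knob bar, 56 mm above the worktop. Bar 50 mm long (along this point's x axis, which turns with the knob), 14 mm wide, from 42 to 68 mm above the worktop, on a clear disc 55 mm across
- glass_box_1: box of cover glasses, 31 x 31 x 20 mm, white with a blue top, 40 g; origin: centre of its underside, z up through its top, x and y along its sides. It may lie in the case anywhere, any side up; absent in some starts (None)
- glass_box_2: box of cover glasses, 31 x 31 x 20 mm, white with a blue top, 40 g; origin: centre of its underside, z up through its top, x and y along its sides. It may lie in the case anywhere, any side up; absent in some starts (None)
- glass_box_3: box of cover glasses, 31 x 31 x 20 mm, white with a blue top, 40 g; origin: centre of its underside, z up through its top, x and y along its sides. It may lie in the case anywhere, any side up; absent in some starts (None)
- glass_box_4: box of cover glasses, 31 x 31 x 20 mm, white with a blue top, 40 g; origin: centre of its underside, z up through its top, x and y along its sides. It may lie in the case anywhere, any side up; absent in some starts (None)
- timer: white bench timer with three buttons, 58 x 62 x 20 mm, bystander; origin: centre of its underside
- amber_bottle: amber reagent bottle with black cap, 34 mm across, 78 mm tall, bystander; origin: centre of its underside
- microscope: large white microscope fixed on the worktop to the right of the dock, an obstacle: about 0.4 m high, from 0.13 m in front of its origin (towards the robot) to 0.2 m behind it, about 0.13 m to either side; pass in front of it drawn in close to the robot
Mind the look-alikes: they are no part of the job. What is shaped like the glass_box_3 but pink is not meant. Leave any black look-alike of the glass_box_4 alone.

How it is judged:
By the outcome, as a careful person would: the job done as asked, in the order asked, and still so for the second after the job is handed in, with the robot touching nothing.
Of glass_box_1, glass_box_2, glass_box_3, glass_box_4 only 2 to 4 are there at a start; the rules pass over those that are not, and their reading is None.
At some moment in a run one of glass_box_1, glass_box_2, glass_box_3, glass_box_4 may be knocked a few centimetres aside while the robot is not near it.
Once in a run the grip may slacken for a moment while it holds something.
It also fails if it takes over 210 s, if anything falls off the work surface, if the arm or the gripper's body presses on something with over 40 N, if the wrist force passes 120 N, or if a joint passes its speed limit or range.

## Working session

There is one attempt and no reset: what is moved stays moved. The work goes in short steps, Python scripts to look and compute and a tool call to move; the robot and the scene stay as the last step left them, time stands still between calls to the robot, and variables do not carry over. Pictures are saved under pics/ and viewed, at most 17 in all, crops included, and the job is handed in when it is done.

Besides the shell and the picture viewer there is one more tool, called after "Request:" as a command line: name --argument value ..., lists and objects as JSON in quotes. send_rows: Moves the arm, as the interface text tells. Shift numbers are shares of 0.025 m and turn numbers shares of 90 degrees, none past 1 either way. Its arguments: {"type":"object","properties":{"plan":{"type":"array"},"gripper":{"type":"number"},"force":{"type":"number"}},"required":["plan"]}

```bash
mkdir -p pics; cat > h.py <<'E'
import numpy as np,cv2
from cell import robot,read_camera,get_calibration
from scipy.spatial.transform import Rotation as R
def snap(n,f):
    c=get_calibration(n); p,d=read_camera(n); cv2.imwrite(f'pics/{f}.png',p); np.savez(f'pics/{f}.npz',d=d,K=c['intrinsics'],r=np.array(c['rvec'],float).ravel(),t=np.array(c['tvec'],float).ravel()); return p,d
def w(f,u,v,z=None):
    a=np.load(f'pics/{f}.npz'); K=a['K'];Rm=cv2.Rodrigues(a['r'])[0]
    ray=np.linalg.inv(K)@np.array([u,v,1.]); o=-Rm.T@a['t']; dr=Rm.T@ray
    s=a['d'][int(round(v)),int(round(u))] if z is None else (z-o[2])/dr[2]
    return o+s*dr
def px(f,P):
    a=np.load(f'pics/{f}.npz'); return cv2.projectPoints(np.array(P,float).reshape(-1,3),a['r'],a['t'],a['K'],None)[0].reshape(-1,2)
E
python3 - <<'E'
from h import *
for n in('top','scene'):
    snap(n,n+'1'); a=np.load(f'pics/{n}1.npz'); print(-cv2.Rodrigues(a['r'])[0].T@a['t'])
s=robot.observe(); print(s)
E
```

```text
[0.34081876 0.1483012  1.16134759]
[0.05047769 0.92763991 0.99442392]
{'time': 0.1, 'qpos': array([ 1.10198849e+00,  3.42635329e-01,  1.52488586e+00,  7.96313466e-06,
        1.27537591e+00, -1.46003254e-01]), 'qvel': array([ 4.98086936e-05, -3.16621953e-03, -2.48621704e-03, -5.62427564e-04,
       -7.99418309e-04, -1.44806693e-04]), 'joint_efforts': array([ 2.01902323e-03, -4.32001591e+01, -2.44696337e+01,  7.19021377e-02,
        5.25810686e-02,  9.63775278e-06]), 'tool_pos': array([0.16636788, 0.49758519, 0.22613608]), 'tool_rot': array([-3.14030320e+00, -1.97310813e-04,  2.81878562e+00]), 'contact_force': array([-0.2856757 ,  0.01183497, -0.04399452]), 'torque': array([0.02994462, 0.03086275, 0.03207637]), 'grip_force': 0.0, 'opening': 0.09188311118123059}
```

View pics/top1.png

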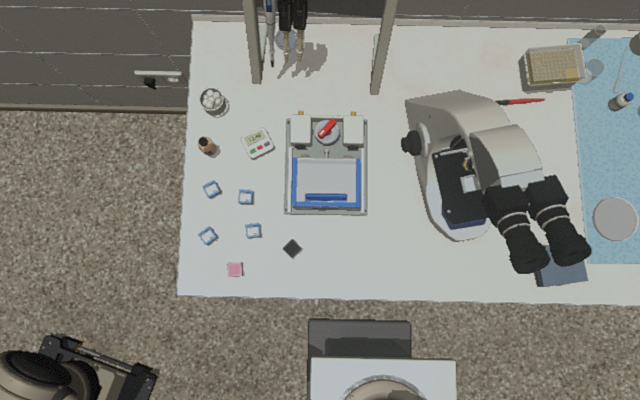

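View pics/scene1.png

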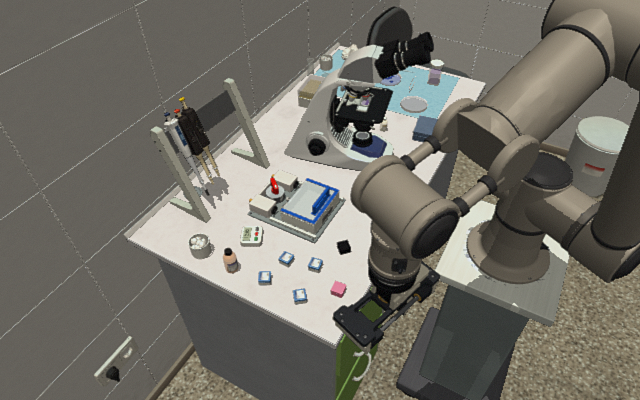

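The top view shows four blue-and-white boxes at (212,188), (246,197), (207,236) and (253,230). There is a pink look-alike at (235,269) and a black one at (292,248). The timer is at (258,144), the bottle at (206,146), and the case and dock are around (327,165). The red knob is not at its open stop.

```bash
python3 - <<'E'
from h import *
p=cv2.imread('pics/top1.png')
cv2.imwrite('pics/c1.png',cv2.resize(p[100:285,180:380],None,fx=4,fy=4*0.8*0+3.2,interpolation=cv2.INTER_CUBIC))
for n,u,v,z in[('b1',212,188,.02),('b2',246,197,.02),('b3',207,236,.02),('b4',253,230,.02),('pink',235,269,.02),('black',292,248,.02),('timer',258,144,.02),('bottle',206,146,.078),('edgeL',183,250,0),('front',250,296,0),('dockNL',286,213,.0),('dockNR',367,214,0),('dockFL',289,115,0),('dockFR',368,116,0)]:
    print(n,w('top1',u,v,z).round(3),w('top1',u,v).round(3))
E
```

```text
b1 [0.519 0.391 0.02 ] [0.519 0.391 0.019]
b2 [0.5   0.313 0.02 ] [0.499 0.313 0.022]
b3 [0.41  0.397 0.02 ] [0.41  0.398 0.017]
b4 [0.426 0.295 0.02 ] [0.426 0.295 0.021]
pink [0.338 0.331 0.02 ] [0.338 0.331 0.023]
black [0.387 0.206 0.02 ] [0.387 0.206 0.02 ]
timer [0.623 0.291 0.02 ] [0.623 0.291 0.019]
bottle [0.602 0.397 0.078] [0.605 0.399 0.065]
edgeL [0.378 0.454 0.   ] [ 0.378  0.454 -0.001]
front [0.279 0.298 0.   ] [ 0.279  0.298 -0.   ]
dockNL [0.468 0.223 0.   ] [0.467 0.223 0.006]
dockNR [0.469 0.038 0.   ] [0.468 0.039 0.007]
dockFL [0.699 0.223 0.   ] [ 0.7    0.223 -0.001]
dockFR [0.701 0.037 0.   ] [0.7   0.038 0.002]
```

View pics/c1.png

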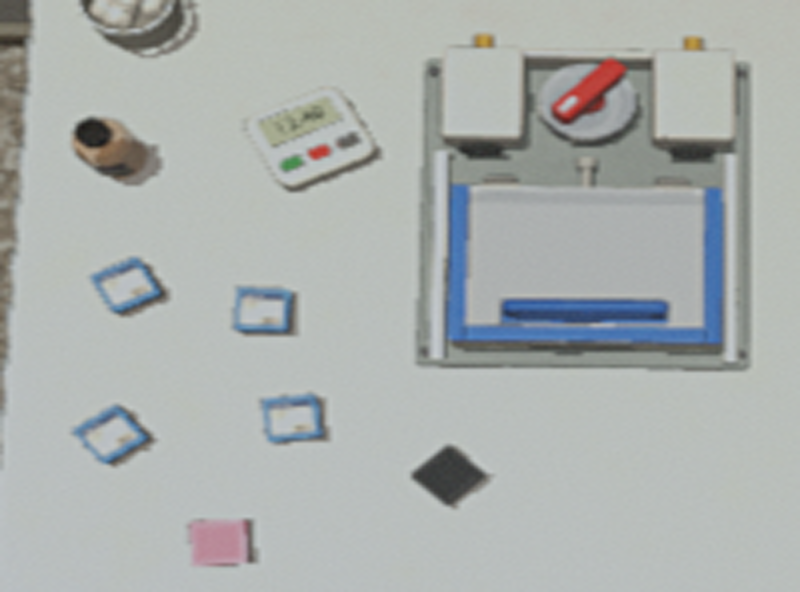

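The crop confirms the targets: four boxes that are blue-rimmed and white, plus the pink and black look-alikes to leave alone. The knob's white mark points to the lower left, so the cam is about 0.8 rad off open. Next I'll measure the boxes, handle and knob.

```bash
cat >> h.py <<'E'
def boxes(f,roi=(180,175,270,250),z=.02):
    p=cv2.imread(f'pics/{f}.png'); h=cv2.cvtColor(p,cv2.COLOR_BGR2HSV)
    m=cv2.inRange(h,(95,90,60),(125,255,255)); k=np.zeros_like(m); x0,y0,x1,y1=roi; k[y0:y1,x0:x1]=m[y0:y1,x0:x1]
    out=[]
    for c in cv2.findContours(cv2.dilate(k,np.ones((3,3))),cv2.RETR_EXTERNAL,cv2.CHAIN_APPROX_NONE)[0]:
        if cv2.contourArea(c)<60: continue
        P=np.array([w(f,*q[0],z)[:2] for q in c],np.float32); r=cv2.minAreaRect(P); out.append((np.round(r[0],4),np.round(r[1],3),round(r[2],1)))
    return out
E
python3 - <<'E'
from h import *
for b in boxes('top1'):print(b)
f=lambda x,y,z=None:(w('top1',180+x/4,100+y/3.2,z)).round(4)
print('dock',[f(*q,.008) for q in[(418,365),(748,367),(425,60),(750,62)]])
print('handle',f(502,311,.087),f(668,311,.087),f(585,311))
print('lid',[f(*q,.05) for q in[(449,342),(722,342),(452,186),(722,186)]])
print('blocks',[f(*q,.04) for q in[(441,135),(523,135),(656,138),(734,138),(444,50),(732,53)]])
print('knob',f(558,112,.068),f(622,70,.068),f(592,95),'disc',f(540,103,.042),f(638,103,.042))
E
```

```text
(array([0.4116, 0.3959]), array([0.036, 0.035]), 39.1)
(array([0.4246, 0.2948]), array([0.033, 0.034]), 9.4)
(array([0.5003, 0.3144]), array([0.033, 0.035]), 87.3)
(array([0.5168, 0.3924]), array([0.035, 0.034]), 28.5)
dock [array([0.4642, 0.2261, 0.008 ]), array([0.4667, 0.0387, 0.008 ]), array([0.6878, 0.2289, 0.008 ]), array([0.6904, 0.0392, 0.008 ])]
handle [0.4927 0.1773 0.087 ] [0.4946 0.089  0.087 ] [0.4942 0.1331 0.0835]
lid [array([0.4759, 0.2068, 0.05  ]), array([0.4791, 0.0571, 0.05  ]), array([0.5851, 0.2082, 0.05  ]), array([0.5883, 0.0581, 0.05  ])]
blocks [array([0.6238, 0.216 , 0.04  ]), array([0.6248, 0.1698, 0.04  ]), array([0.6243, 0.0948, 0.04  ]), array([0.6252, 0.0509, 0.04  ]), array([0.6857, 0.2161, 0.04  ]), array([0.6871, 0.0525, 0.04  ])]
knob [0.6344 0.1504 0.068 ] [0.665  0.1156 0.068 ] [0.6479 0.1318 0.0642] disc [0.6477 0.1607 0.042 ] [0.6489 0.1054 0.042 ]
```

Request:
send_rows --plan '[[[-0.86, -0.48, 0], [0, 0, 0]], [[-0.86, -0.48, 0], [0, 0, 0]], [[-0.86, -0.48, 0], [0, 0, 0]], [[-0.86, -0.48, 0], [0, 0, 0]], [[-0.86, -0.48, 0], [0, 0, 0]], [[-0.86, -0.48, 0], [0, 0, 0]], [[-0.86, -0.48, 0], [0, 0, 0]], [[-0.86, -0.48, 0], [0, 0, 0]], [[-0.86, -0.48, 0], [0, 0, 0]], [[-0.86, -0.48, 0], [0, 0, 0]]]'

```text
time: 1.35
tool_pos: [0.3327, 0.3152, 0.2265]
tool_rot: [-3.141, -0.0, 2.819]
contact_force: [-0.4, 0.8, 0.6]
opening: 0.0918
grip_force: 0.0
```

Request:
send_rows --plan '[[[-0.86, -0.48, 0], [0, 0, 0]], [[-0.86, -0.48, 0], [0, 0, 0]], [[-0.86, -0.48, 0], [0, 0, 0]], [[-0.86, -0.48, 0], [0, 0, 0]], [[-0.86, -0.48, 0], [0, 0, 0]], [[-0.86, -0.48, 0], [0, 0, 0]], [[-0.86, -0.48, 0], [0, 0, 0]], [[-0.86, -0.48, 0], [0, 0, 0]], [[-0.86, -0.48, 0], [0, 0, 0]], [[-0.86, -0.48, 0], [0, 0, 0]]]'

```text
time: 2.6
tool_pos: [0.4984, 0.1332, 0.2263]
tool_rot: [-3.141, -0.001, 2.819]
contact_force: [0.4, -0.0, -0.7]
opening: 0.0919
grip_force: 0.0
```

Request:
send_rows --plan '[[[0, 0, 0], [0, 0, 0.0985]], [[0, 0, 0], [0, 0, 0.0985]], [[0, 0, 0.5], [0, 0, 0.0985]], [[0, 0, 0.5], [0, 0, 0.0985]], [[0, 0, 0.5], [0, 0, 0.0985]], [[0, 0, 0.5], [0, 0, 0.0985]], [[0, 0, 0.5], [0, 0, 0.0985]], [[0, 0, 0.5], [0, 0, 0.0985]], [[0, 0, 0.5], [0, 0, 0]], [[0, 0, 0.2], [0, 0, 0]]]'

```text
time: 3.85
tool_pos: [0.4977, 0.1338, 0.1333]
tool_rot: [-3.14, 0.0, 1.584]
contact_force: [0.2, 0.9, 0.1]
opening: 0.092
grip_force: 0.0
```

```bash
python3 - <<'E'
from h import *
snap('wrist','w1')
E
```

```text
(no output)
```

View pics/w1.png

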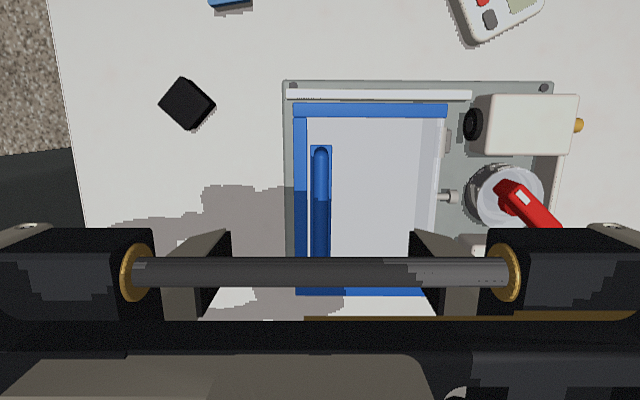

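The wrist view shows the handle bar at about (321,200), roughly centred between the fingers. The knob is at (520,200).

```bash
python3 - <<'E'
from h import *
for u,v in[(321,170),(321,200),(321,230)]: print(w('w1',u,v).round(4))
print('barends',w('w1',321,148,.084).round(4))
for q in[(293,105),(437,117),(452,196),(441,140)]: print(w('w1',*q,.05).round(4))
print('knob',[w('w1',*q,.068).round(4) for q in[(497,190),(515,180),(540,228),(562,228)]], w('w1',510,188).round(4), w('w1',528,200).round(4))
print('disc',w('w1',510,222,.04),w('w1',476,195,.04),w('w1',543,190,.04))
E
```

```text
[0.4979 0.167  0.0871]
[0.4982 0.1476 0.0879]
[0.4985 0.1271 0.0881]
barends [0.4978 0.1805 0.084 ]
[0.4775 0.2073 0.05  ]
[0.5808 0.2003 0.05  ]
[0.5983 0.1421 0.05  ]
[0.5854 0.1841 0.05  ]
knob [array([0.6218, 0.1512, 0.068 ]), array([0.6333, 0.1585, 0.068 ]), array([0.6571, 0.1235, 0.068 ]), array([0.673 , 0.1237, 0.068 ])] [0.6339 0.1516 0.0626] [0.6441 0.1446 0.0691]
disc [0.65192919 0.11861101 0.04      ] [0.6213988  0.14074333 0.04      ] [0.6737309  0.14550754 0.04      ]
```

Request:
send_rows --plan '[[[0, 0, 0.5], [0, 0, 0]], [[0, 0, 0.5], [0, 0, 0]], [[0, 0, 0.5], [0, 0, 0]], [[0, 0, 0.5], [0, 0, 0]], [[0, 0, 0.4], [0, 0, 0]], [[0, 0, 0], [0, 0, 0]], [[0, 0, 0], [0, 0, 0]], [[0, 0, 0], [0, 0, 0]], [[0, 0, 0], [0, 0, 0]], [[0, 0, 0], [0, 0, 0]]]'

```text
time: 5.15
tool_pos: [0.4983, 0.1339, 0.0744]
tool_rot: [3.141, -0.0, 1.581]
contact_force: [-0.6, 1.0, -0.4]
opening: 0.0916
grip_force: 0.0
```

Request:
send_rows --plan '[[[0, 0, 0], [0, 0, 0]], [[0, 0, 0], [0, 0, 0]], [[0, 0, 0], [0, 0, 0]], [[0, 0, 0], [0, 0, 0]], [[0, 0, 0], [0, 0, 0]], [[0, 0, 0], [0, 0, 0]], [[0, 0, 0], [0, 0, 0]], [[0, 0, 0], [0, 0, 0]], [[0, 0, 0], [0, 0, 0]], [[0, 0, 0], [0, 0, 0]]]' --gripper -1 --force 12

```text
time: 6.4
tool_pos: [0.4981, 0.1339, 0.0742]
tool_rot: [-3.141, -0.0, 1.581]
contact_force: [-0.4, -0.3, 1.3]
opening: 0.0096
grip_force: 12.0
```

```bash
python3 - <<'E'
import numpy as np
a0=np.arctan2(34,88);r=np.hypot(34,88)
p=None
for i,t in enumerate(np.linspace(0,1.8,31)):
    q=np.array([-r*np.cos(a0+t),r*np.sin(a0+t)])
    if p is not None: print(i,round(t,2),((q-p)/25).round(2),q.round(0))
    p=q
E
```

```text
1 0.06 [0.09 0.21] [-86.  39.]
2 0.12 [0.1 0.2] [-83.  44.]
3 0.18 [0.11 0.2 ] [-80.  49.]
4 0.24 [0.12 0.19] [-77.  54.]
5 0.3 [0.13 0.18] [-74.  58.]
6 0.36 [0.15 0.17] [-70.  63.]
7 0.42 [0.16 0.16] [-66.  67.]
8 0.48 [0.17 0.15] [-62.  71.]
9 0.54 [0.17 0.14] [-58.  74.]
10 0.6 [0.18 0.13] [-53.  78.]
11 0.66 [0.19 0.12] [-49.  81.]
12 0.72 [0.2  0.11] [-44.  84.]
13 0.78 [0.2 0.1] [-39.  86.]
14 0.84 [0.21 0.09] [-33.  88.]
15 0.9 [0.21 0.07] [-28.  90.]
16 0.96 [0.22 0.06] [-23.  92.]
17 1.02 [0.22 0.05] [-17.  93.]
18 1.08 [0.22 0.03] [-11.  94.]
19 1.14 [0.23 0.02] [-6. 94.]
20 1.2 [0.23 0.01] [-0. 94.]
21 1.26 [ 0.23 -0.01] [ 5. 94.]
22 1.32 [ 0.23 -0.02] [11. 94.]
23 1.38 [ 0.22 -0.03] [17. 93.]
24 1.44 [ 0.22 -0.05] [22. 92.]
25 1.5 [ 0.22 -0.06] [28. 90.]
26 1.56 [ 0.21 -0.07] [33. 88.]
27 1.62 [ 0.21 -0.09] [38. 86.]
28 1.68 [ 0.2 -0.1] [43. 84.]
29 1.74 [ 0.2  -0.11] [48. 81.]
30 1.8 [ 0.19 -0.12] [53. 78.]
```

Request:
send_rows --plan '[[[0, 0.09, -0.21], [0, 0, 0]], [[0, 0.1, -0.2], [0, 0, 0]], [[0, 0.11, -0.2], [0, 0, 0]], [[0, 0.12, -0.19], [0, 0, 0]], [[0, 0.13, -0.18], [0, 0, 0]], [[0, 0.15, -0.17], [0, 0, 0]], [[0, 0.16, -0.16], [0, 0, 0]], [[0, 0.17, -0.15], [0, 0, 0]], [[0, 0.17, -0.14], [0, 0, 0]], [[0, 0.18, -0.13], [0, 0, 0]]]'

```text
time: 7.65
tool_pos: [0.5331, 0.1342, 0.1178]
tool_rot: [3.141, 0.0, 1.581]
contact_force: [-2.5, -0.9, 0.7]
opening: 0.0094
grip_force: 12.0
```

Request:
send_rows --plan '[[[0, 0.19, -0.12], [0, 0, 0]], [[0, 0.2, -0.11], [0, 0, 0]], [[0, 0.2, -0.1], [0, 0, 0]], [[0, 0.21, -0.09], [0, 0, 0]], [[0, 0.21, -0.07], [0, 0, 0]], [[0, 0.22, -0.06], [0, 0, 0]], [[0, 0.22, -0.05], [0, 0, 0]], [[0, 0.22, -0.03], [0, 0, 0]], [[0, 0.23, -0.02], [0, 0, 0]], [[0, 0.23, -0.01], [0, 0, 0]]]'

```text
time: 8.9
tool_pos: [0.5872, 0.1349, 0.135]
tool_rot: [3.139, -0.0, 1.581]
contact_force: [-1.8, -0.1, 6.6]
opening: 0.0093
grip_force: 12.0
```

```bash
python3 - <<'E'
from h import *
snap('scene','s2'); p=cv2.imread('pics/s2.png')[120:280,180:400]; cv2.imwrite('pics/s2c.png',cv2.resize(p,None,fx=3,fy=3))
E
```

```text
(no output)
```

View pics/s2c.png

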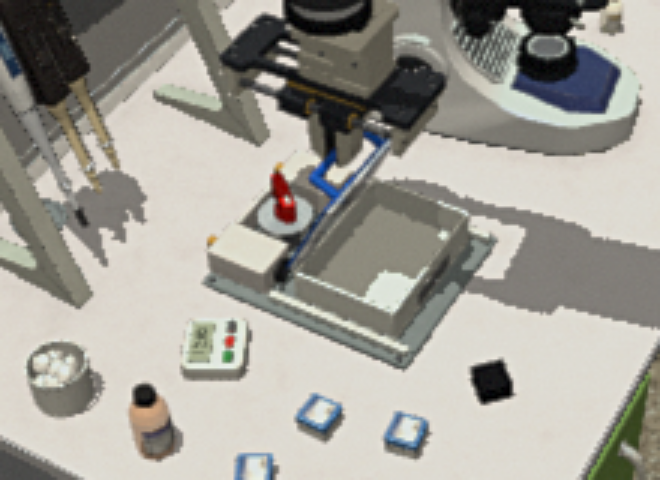

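The lid is following the gripper and is at about 1.2 rad. I'll continue along the arc.

Request:
send_rows --plan '[[[0, 0.23, 0.01], [0, 0, 0]], [[0, 0.23, 0.02], [0, 0, 0]], [[0, 0.22, 0.03], [0, 0, 0]], [[0, 0.22, 0.05], [0, 0, 0]], [[0, 0.22, 0.06], [0, 0, 0]], [[0, 0.21, 0.07], [0, 0, 0]], [[0, 0.21, 0.09], [0, 0, 0]], [[0, 0.2, 0.1], [0, 0, 0]], [[0, 0.2, 0.11], [0, 0, 0]], [[0, 0, 0], [0, 0, 0]]]'

```text
time: 10.2
tool_pos: [0.6376, 0.1353, 0.122]
tool_rot: [3.134, -0.001, 1.581]
contact_force: [3.2, -0.2, 6.5]
opening: 0.0095
grip_force: 12.0
```

Request:
send_rows --plan '[[[0, 0, 0], [0, 0, 0]], [[0, 0, 0], [0, 0, 0]], [[0, 0, -0.3], [0, 0, 0]], [[0, 0, -0.5], [0, 0, 0]], [[0, 0, -0.8], [0, 0, 0]], [[0, 0, -1], [0, 0, 0]], [[0, 0, -1], [0, 0, 0]], [[0, 0, 0], [0, 0, 0]], [[0, 0, 0], [0, 0, 0]], [[0, 0, 0], [0, 0, 0]]]' --gripper -0.56

```text
time: 11.45
tool_pos: [0.6338, 0.1352, 0.2091]
tool_rot: [-3.139, 0.0, 1.581]
contact_force: [1.0, 0.3, -0.2]
opening: 0.0202
grip_force: 0.0
```

```bash
python3 - <<'E'
from h import *
snap('scene','s3'); snap('top','t3'); p=cv2.imread('pics/s3.png')[120:320,180:400]; q=cv2.imread('pics/t3.png')[100:285,180:380]
q=cv2.resize(q,(432,400),interpolation=2); cv2.imwrite('pics/s3c.png',np.hstack([cv2.resize(p[:,:180],(360,400)),q]))
for b in boxes('t3'):print(b)
E
```

```text
(array([0.4114, 0.3958]), array([0.035, 0.035]), 38.6)
(array([0.4246, 0.2948]), array([0.033, 0.034]), 8.4)
(array([0.4998, 0.3145]), array([0.032, 0.034]), 1.2)
(array([0.5169, 0.3924]), array([0.035, 0.034]), 28.4)
```

View pics/s3c.png

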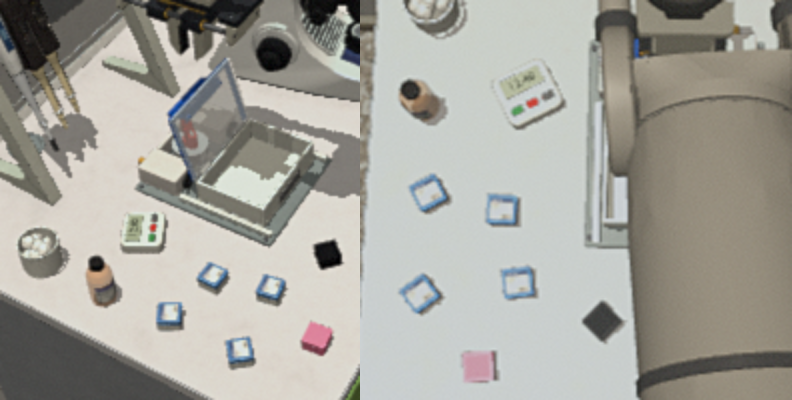

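The lid stands open past 90°, and the four boxes have not moved. I'll fetch the box at (0.500, 0.3145) first.

Request:
send_rows --plan '[[[0.72, -0.528, 0], [0, 0, 0]], [[0.72, -0.528, 0], [0, 0, 0]], [[0.72, -0.528, 0], [0, 0, 0]], [[0.72, -0.528, 0], [0, 0, 0]], [[0.72, -0.528, 0], [0, 0, 0]], [[0.72, -0.528, 0], [0, 0, 0]], [[0.72, -0.528, 0], [0, 0, 0]], [[0.72, -0.528, 0], [0, 0, 0]], [[0.72, -0.528, 0], [0, 0, 0]], [[0.72, -0.528, 0], [0, 0, 0]]]' --gripper 0.3

```text
time: 12.8
tool_pos: [0.4997, 0.3151, 0.2105]
tool_rot: [3.141, -0.0, 1.581]
contact_force: [-1.0, -0.5, 0.7]
opening: 0.0597
grip_force: 0.0
```

Request:
send_rows --plan '[[[0, 0, 0.6], [0, 0, -0.111]], [[0, 0, 0.6], [0, 0, -0.111]], [[0, 0, 0.6], [0, 0, -0.111]], [[0, 0, 0.6], [0, 0, -0.111]], [[0, 0, 0.6], [0, 0, -0.111]], [[0, 0, 0.6], [0, 0, -0.111]], [[0, 0, 0.6], [0, 0, -0.111]], [[0, 0, 0.6], [0, 0, -0.111]], [[0, 0, 0.6], [0, 0, -0.111]], [[0, 0, 0], [0, 0, 0]]]'

```text
time: 14.05
tool_pos: [0.4996, 0.3141, 0.0744]
tool_rot: [-3.141, -0.002, -3.134]
contact_force: [0.1, 0.3, 0.4]
opening: 0.0595
grip_force: 0.0
```

```bash
python3 - <<'E'
from h import *
snap('wrist','w4');print(robot.observe()['tool_pos'],px('w4',[[.4998,.3145,.02],[.516,.3145,.02]])); print(boxes('w4',(150,50,500,330)))
E
```

```text
[0.50016951 0.31433196 0.07529398] [[320.30836686 216.87120659]
 [320.13619839 239.12254626]]
[(array([0.5037, 0.3884]), array([0.015, 0.034]), 12.9), (array([0.5   , 0.3167]), array([0.032, 0.033]), 89.5), (array([0.4249, 0.2968]), array([0.032, 0.032]), 8.9), (array([0.4116, 0.3969]), array([0.033, 0.034]), 38.5)]
```

View pics/w4.png

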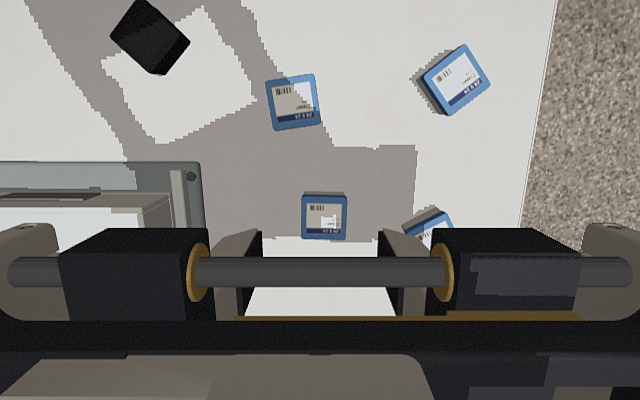

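The box at (324,216) sits between the fingers. Descend and grip it.

Request:
send_rows --plan '[[[0, -0.06, 0.6], [0, 0, 0]], [[0, 0, 0.6], [0, 0, 0]], [[0, 0, 0.6], [0, 0, 0]], [[0, 0, 0.6], [0, 0, 0]], [[0, 0, 0.35], [0, 0, 0]], [[0, 0, 0], [0, 0, 0]], [[0, 0, 0], [0, 0, 0]], [[0, 0, 0], [0, 0, 0]], [[0, 0, 0], [0, 0, 0]], [[0, 0, 0], [0, 0, 0]]]'

```text
time: 15.35
tool_pos: [0.5007, 0.3125, 0.007]
tool_rot: [3.141, 0.0, -3.133]
contact_force: [0.3, -0.9, 0.2]
opening: 0.0598
grip_force: 0.0
```

Request:
send_rows --plan '[[[0, 0, 0], [0, 0, 0]], [[0, 0, 0], [0, 0, 0]], [[0, 0, 0], [0, 0, 0]], [[0, 0, 0], [0, 0, 0]], [[0, 0, 0], [0, 0, 0]], [[0, 0, -0.4], [0, 0, 0]], [[0, 0, -0.8], [0, 0, 0]], [[0, 0, -0.8], [0, 0, 0]], [[0, 0, -0.8], [0, 0, 0]], [[0, 0, -0.8], [0, 0, 0]]]' --gripper -1 --force 20

```text
time: 16.6
tool_pos: [0.5007, 0.3125, 0.0981]
tool_rot: [3.141, 0.001, -3.133]
contact_force: [0.6, 0.2, -0.9]
opening: 0.0312
grip_force: 20.0
```

Request:
send_rows --plan '[[[-0.2, -0.84, 0], [0, 0, 0]], [[-0.2, -0.84, 0], [0, 0, 0]], [[-0.2, -0.84, 0], [0, 0, 0]], [[-0.2, -0.84, 0], [0, 0, 0]], [[-0.2, -0.84, 0], [0, 0, 0]], [[-0.2, -0.84, 0], [0, 0, 0]], [[-0.2, -0.84, 0], [0, 0, 0]], [[-0.2, -0.84, 0], [0, 0, 0]], [[-0.2, -0.84, 0], [0, 0, 0]], [[-0.2, -0.84, 0], [0, 0, 0]]]'

```text
time: 17.85
tool_pos: [0.5518, 0.1004, 0.0956]
tool_rot: [-3.141, -0.002, -3.134]
contact_force: [-0.1, 0.9, -0.5]
opening: 0.0307
grip_force: 20.0
```

```bash
python3 - <<'E'
from h import *
snap('wrist','w5');s=robot.observe();print(s['tool_pos'],s['tool_rot'],s['opening'])
E
```

```text
[0.5525623  0.09820789 0.09568229] [-3.14016972e+00 -1.57677931e-03 -3.13549719e+00] 0.030913536855647527
```

View pics/w5.png

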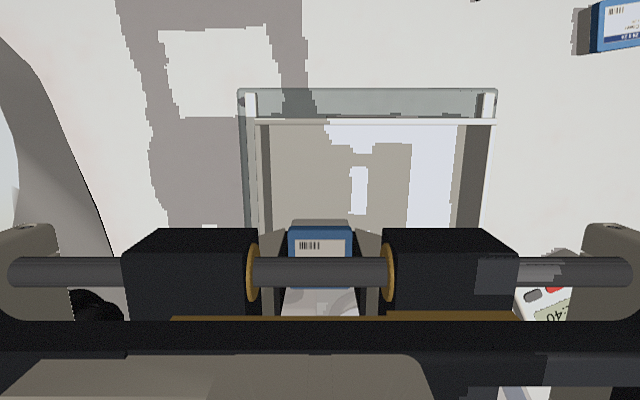

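```bash
python3 - <<'E'
from h import *
for q in[(360,120),(360,125),(254,122),(494,122),(253,180),(496,180)]: print(q,w('w5',*q,.0485).round(4))
s=robot.observe();print(s['tool_pos'])
E
```

```text
(360, 120) [0.4875 0.1247 0.0485]
(360, 125) [0.4905 0.1248 0.0485]
(254, 122) [0.4891 0.0597 0.0485]
(494, 122) [0.4881 0.2069 0.0485]
(253, 180) [0.5253 0.0575 0.0485]
(496, 180) [0.5242 0.2132 0.0485]
[0.5525623  0.09820789 0.09568229]
```

Request:
send_rows --plan '[[[-0.2, 0, 0], [0, 0, 0]], [[-0.2, 0, 0], [0, 0, 0]], [[0, 0, 0.3], [0, 0, 0]], [[0, 0, 0.3], [0, 0, 0]], [[0, 0, 0.3], [0, 0, 0]], [[0, 0, 0.3], [0, 0, 0]], [[0, 0, 0], [0, 0, 0]], [[0, 0, 0], [0, 0, 0]], [[0, 0, 0], [0, 0, 0]], [[0, 0, 0], [0, 0, 0]]]'

```text
time: 19.15
tool_pos: [0.5626, 0.103, 0.067]
tool_rot: [3.141, 0.001, -3.133]
contact_force: [-0.2, -0.7, -0.0]
opening: 0.0311
grip_force: 20.0
```

Request:
send_rows --plan '[[[0, 0, 0.4], [0, 0, 0]], [[0, 0, 0.4], [0, 0, 0]], [[0, 0, 0.4], [0, 0, 0]], [[0, 0, 0.4], [0, 0, 0]], [[0, 0, 0.24], [0, 0, 0]], [[0, 0, 0], [0, 0, 0]], [[0, 0, 0], [0, 0, 0]], [[0, 0, 0], [0, 0, 0]], [[0, 0, 0], [0, 0, 0]], [[0, 0, 0], [0, 0, 0]]]'

```text
time: 20.4
tool_pos: [0.5625, 0.103, 0.0209]
tool_rot: [3.142, 0.0, -3.133]
contact_force: [0.8, -0.4, -0.8]
opening: 0.0307
grip_force: 20.0
```

Request:
send_rows --plan '[[[0, 0, 0], [0, 0, 0]], [[0, 0, 0], [0, 0, 0]], [[0, 0, 0], [0, 0, 0]], [[0, 0, 0], [0, 0, 0]], [[0, 0, -0.4], [0, 0, 0]], [[0, 0, -0.6], [0, 0, 0]], [[0, 0, -0.8], [0, 0, 0]], [[0, 0, -0.8], [0, 0, 0]], [[0, 0, -0.8], [0, 0, 0]], [[0, 0, -0.2], [0, 0, 0]]]' --gripper -0.07

```text
time: 21.65
tool_pos: [0.5635, 0.1031, 0.1131]
tool_rot: [3.141, 0.004, -3.133]
contact_force: [0.6, 1.0, 0.4]
opening: 0.0427
grip_force: 0.0
```

```bash
python3 - <<'E'
from h import *
snap('top','t6'); print(boxes('t6'))
E
```

```text
[(array([0.4116, 0.3959]), array([0.036, 0.035]), 39.1), (array([0.4246, 0.2948]), array([0.033, 0.034]), 8.3), (array([0.5169, 0.3924]), array([0.035, 0.034]), 28.4)]
```

Request:
send_rows --plan '[[[0.547, 0.777, 0], [0, 0, 0]], [[0.547, 0.777, 0], [0, 0, 0]], [[0.547, 0.777, 0], [0, 0, 0]], [[0.547, 0.777, 0], [0, 0, 0]], [[0.547, 0.777, 0], [0, 0, 0]], [[0.547, 0.777, 0], [0, 0, 0]], [[0.547, 0.777, 0], [0, 0, 0]], [[0.547, 0.777, 0], [0, 0, 0]], [[0.547, 0.777, 0], [0, 0, 0]], [[0.547, 0.777, 0], [0, 0, 0]]]' --gripper 0.3

```text
time: 22.95
tool_pos: [0.4217, 0.2974, 0.1102]
tool_rot: [-3.141, -0.001, -3.132]
contact_force: [-0.1, -0.4, -0.3]
opening: 0.0598
grip_force: 0.0
```

Request:
send_rows --plan '[[[0, 0, 0], [0, 0, -0.09]], [[0, 0, 0], [0, 0, 0]], [[0, 0, 0.6], [0, 0, 0]], [[0, 0, 0.6], [0, 0, 0]], [[0, 0, 0.6], [0, 0, 0]], [[0, 0, 0.6], [0, 0, 0]], [[0, 0, 0.6], [0, 0, 0]], [[0, 0, 0.6], [0, 0, 0]], [[0, 0, 0.6], [0, 0, 0]], [[0, 0, 0.05], [0, 0, 0]]]'

```text
time: 24.2
tool_pos: [0.4233, 0.2957, 0.0032]
tool_rot: [-3.141, -0.002, -2.992]
contact_force: [-0.5, 0.4, 0.5]
opening: 0.06
grip_force: 0.0
```

Request:
send_rows --plan '[[[0, 0, 0], [0, 0, 0]], [[0, 0, 0], [0, 0, 0]], [[0, 0, 0], [0, 0, 0]], [[0, 0, 0], [0, 0, 0]], [[0, 0, 0], [0, 0, 0]], [[0, 0, -0.4], [0, 0, 0]], [[0, 0, -0.8], [0, 0, 0]], [[0, 0, -0.8], [0, 0, 0]], [[0, 0, -0.8], [0, 0, 0]], [[0, 0, -0.8], [0, 0, 0.09]]]' --gripper -1

```text
time: 25.45
tool_pos: [0.4239, 0.296, 0.0956]
tool_rot: [3.142, 0.0, -3.136]
contact_force: [0.1, -0.1, -0.3]
opening: 0.0313
grip_force: 20.0
```

Request:
send_rows --plan '[[[-0.38, -0.773, 0], [0, 0, 0]], [[-0.38, -0.773, 0], [0, 0, 0]], [[-0.38, -0.773, 0], [0, 0, 0]], [[-0.38, -0.773, 0], [0, 0, 0]], [[-0.38, -0.773, 0], [0, 0, 0]], [[-0.38, -0.773, 0], [0, 0, 0]], [[-0.38, -0.773, 0], [0, 0, 0]], [[-0.38, -0.773, 0], [0, 0, 0]], [[-0.38, -0.773, 0], [0, 0, 0]], [[-0.38, -0.773, 0], [0, 0, 0]]]'

```text
time: 26.7
tool_pos: [0.5208, 0.103, 0.0949]
tool_rot: [3.142, 0.0, -3.133]
contact_force: [-0.1, 0.4, 0.0]
opening: 0.0312
grip_force: 20.0
```

Request:
send_rows --plan '[[[0, 0, 0], [0, 0, 0]], [[0, 0, 0], [0, 0, 0]], [[0, 0, 0.3], [0, 0, 0]], [[0, 0, 0.3], [0, 0, 0]], [[0, 0, 0.3], [0, 0, 0]], [[0, 0, 0.2], [0, 0, 0]], [[0, 0, 0], [0, 0, 0]], [[0, 0, 0], [0, 0, 0]], [[0, 0, 0], [0, 0, 0]], [[0, 0, 0], [0, 0, 0]]]'

```text
time: 27.95
tool_pos: [0.5208, 0.1036, 0.0672]
tool_rot: [3.141, 0.0, -3.133]
contact_force: [0.6, 0.3, -0.2]
opening: 0.0309
grip_force: 20.0
```

Request:
send_rows --plan '[[[0, 0, 0.4], [0, 0, 0]], [[0, 0, 0.4], [0, 0, 0]], [[0, 0, 0.4], [0, 0, 0]], [[0, 0, 0.4], [0, 0, 0]], [[0, 0, 0.3], [0, 0, 0]], [[0, 0, 0], [0, 0, 0]], [[0, 0, 0], [0, 0, 0]], [[0, 0, 0], [0, 0, 0]], [[0, 0, 0], [0, 0, 0]], [[0, 0, 0], [0, 0, 0]]]'

```text
time: 29.2
tool_pos: [0.5208, 0.1036, 0.0197]
tool_rot: [3.141, 0.0, -3.133]
contact_force: [-0.6, 0.6, -0.4]
opening: 0.0309
grip_force: 20.0
```

Request:
send_rows --plan '[[[0, 0, 0], [0, 0, 0]], [[0, 0, 0], [0, 0, 0]], [[0, 0, 0], [0, 0, 0]], [[0, 0, 0], [0, 0, 0]], [[0, 0, -0.4], [0, 0, 0]], [[0, 0, -0.6], [0, 0, 0]], [[0, 0, -0.8], [0, 0, 0]], [[0, 0, -0.8], [0, 0, 0]], [[0, 0, -0.8], [0, 0, 0]], [[0, 0, -0.2], [0, 0, 0]]]' --gripper -0.07

```text
time: 30.45
tool_pos: [0.5217, 0.1037, 0.1117]
tool_rot: [3.141, 0.004, -3.133]
contact_force: [0.2, -1.0, -0.0]
opening: 0.0427
grip_force: 0.0
```

Request:
send_rows --plan '[[[0, 0.96, 0], [0, 0, 0]], [[0, 0.96, 0], [0, 0, 0]], [[0, 0.96, 0], [0, 0, 0]], [[0, 0.96, 0], [0, 0, 0]], [[0, 0.96, 0], [0, 0, 0]], [[0, 0.96, 0], [0, 0, 0]], [[0, 0.96, 0], [0, 0, 0]], [[0, 0.96, 0], [0, 0, 0]], [[0, 0.96, 0], [0, 0, 0]], [[0.05, 0.96, 0], [0, 0, 0]]]' --gripper 0.3

```text
time: 31.7
tool_pos: [0.5171, 0.3444, 0.1093]
tool_rot: [-3.141, -0.0, -3.133]
contact_force: [-0.5, -0.4, 0.2]
opening: 0.0598
grip_force: 0.0
```

```bash
python3 - <<'E'
from h import *
snap('top','t7'); print(boxes('t7'))
E
```

```text
[]
```

Request:
send_rows --plan '[[[0, 1, 0], [0, 0, 0]], [[0, 1, 0], [0, 0, 0]], [[0, 0, 0.3], [0, 0, -0.1033]], [[0, 0, 0.3], [0, 0, -0.1033]], [[0, 0, 0.3], [0, 0, -0.1033]], [[0, 0, 0.3], [0, 0, 0]], [[0, 0, 0], [0, 0, 0]], [[0, 0, 0], [0, 0, 0]], [[0, 0, 0], [0, 0, 0]], [[0, 0, 0], [0, 0, 0]]]'

```text
time: 33.0
tool_pos: [0.5171, 0.3937, 0.0798]
tool_rot: [3.142, 0.001, -2.647]
contact_force: [-0.0, 0.1, 0.5]
opening: 0.0596
grip_force: 0.0
```

```bash
python3 - <<'E'
from h import *
snap('wrist','w8'); print(robot.observe()['tool_pos'],boxes('w8',(0,0,640,330)))
E
```

```text
[0.5169737  0.39366475 0.07973315] [(array([0.516 , 0.3943]), array([0.033, 0.032]), 29.4), (array([0.4116, 0.3974]), array([0.032, 0.033]), 38.8)]
```

Request:
send_rows --plan '[[[0, 0, 0.6], [0, 0, 0]], [[0, 0, 0.6], [0, 0, 0]], [[0, 0, 0.6], [0, 0, 0]], [[0, 0, 0.6], [0, 0, 0]], [[0, 0, 0.6], [0, 0, 0]], [[0, 0, 0], [0, 0, 0]], [[0, 0, 0], [0, 0, 0]], [[0, 0, 0], [0, 0, 0]], [[0, 0, 0], [0, 0, 0]], [[0, 0, 0], [0, 0, 0]]]'

```text
time: 34.3
tool_pos: [0.5171, 0.3937, 0.0048]
tool_rot: [3.142, 0.001, -2.646]
contact_force: [-0.3, -0.2, 0.0]
opening: 0.0597
grip_force: 0.0
```

Request:
send_rows --plan '[[[0, 0, 0], [0, 0, 0]], [[0, 0, 0], [0, 0, 0]], [[0, 0, 0], [0, 0, 0]], [[0, 0, 0], [0, 0, 0]], [[0, 0, 0], [0, 0, 0]], [[0, 0, -0.4], [0, 0, 0]], [[0, 0, -0.8], [0, 0, 0]], [[0, 0, -0.8], [0, 0, 0.1033]], [[0, 0, -0.8], [0, 0, 0.1033]], [[0, 0, -0.8], [0, 0, 0.1033]]]' --gripper -1

```text
time: 35.55
tool_pos: [0.517, 0.3936, 0.0959]
tool_rot: [3.141, 0.001, -3.138]
contact_force: [-1.4, -0.3, -1.4]
opening: 0.0308
grip_force: 20.0
```

Request:
send_rows --plan '[[[-0.174, -0.928, 0], [0, 0, 0]], [[-0.174, -0.928, 0], [0, 0, 0]], [[-0.174, -0.928, 0], [0, 0, 0]], [[-0.174, -0.928, 0], [0, 0, 0]], [[-0.174, -0.928, 0], [0, 0, 0]], [[-0.174, -0.928, 0], [0, 0, 0]], [[-0.174, -0.928, 0], [0, 0, 0]], [[-0.174, -0.928, 0], [0, 0, 0]], [[-0.174, -0.928, 0], [0, 0, 0]], [[-0.174, -0.928, 0], [0, 0, 0]]]'

```text
time: 36.8
tool_pos: [0.5621, 0.1596, 0.0938]
tool_rot: [-3.141, -0.001, -3.133]
contact_force: [-0.6, -0.6, -0.4]
opening: 0.031
grip_force: 20.0
```

Request:
send_rows --plan '[[[0, 0, 0], [0, 0, 0]], [[0, 0, 0], [0, 0, 0]], [[0, 0, 0.3], [0, 0, 0]], [[0, 0, 0.3], [0, 0, 0]], [[0, 0, 0.3], [0, 0, 0]], [[0, 0, 0.2], [0, 0, 0]], [[0, 0, 0], [0, 0, 0]], [[0, 0, 0], [0, 0, 0]], [[0, 0, 0], [0, 0, 0]], [[0, 0, 0], [0, 0, 0]]]'

```text
time: 38.05
tool_pos: [0.5625, 0.162, 0.0672]
tool_rot: [3.141, 0.0, -3.133]
contact_force: [0.2, -0.4, -0.5]
opening: 0.0308
grip_force: 20.0
```

```bash
python3 - <<'E'
from h import *
snap('wrist','w9'); s=robot.observe();print(s['tool_pos'],s['opening'])
p=cv2.imread('pics/w9.png');snap('top','t9');print(boxes('t9'))
cv2.imwrite('pics/w9c.png',p[60:400])
E
```

```text
[0.56250793 0.16194886 0.06717121] 0.030916249239204035
[(array([0.4114, 0.3958]), array([0.035, 0.035]), 38.6)]
```

View pics/w9c.png

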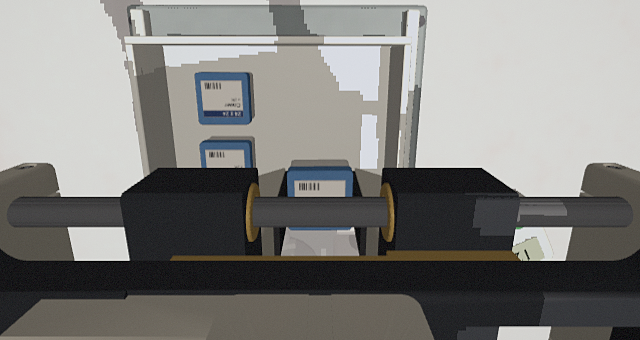

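Two boxes lie flat in the case, at (222,98) and (226,155), and the third hangs over its place. I'll release it and fetch the last one.

Request:
send_rows --plan '[[[0, 0, 0.4], [0, 0, 0]], [[0, 0, 0.4], [0, 0, 0]], [[0, 0, 0.4], [0, 0, 0]], [[0, 0, 0.4], [0, 0, 0]], [[0, 0, 0.3], [0, 0, 0]], [[0, 0, 0], [0, 0, 0]], [[0, 0, 0], [0, 0, 0]], [[0, 0, 0], [0, 0, 0]], [[0, 0, 0], [0, 0, 0]], [[0, 0, 0], [0, 0, 0]]]'

```text
time: 39.4
tool_pos: [0.5625, 0.162, 0.0197]
tool_rot: [3.141, 0.0, -3.133]
contact_force: [0.0, 0.5, -0.6]
opening: 0.031
grip_force: 20.0
```

Request:
send_rows --plan '[[[0, 0, 0], [0, 0, 0]], [[0, 0, 0], [0, 0, 0]], [[0, 0, 0], [0, 0, 0]], [[0, 0, 0], [0, 0, 0]], [[0, 0, -0.4], [0, 0, 0]], [[0, 0, -0.6], [0, 0, 0]], [[0, 0, -0.8], [0, 0, 0]], [[0, 0, -0.8], [0, 0, 0]], [[0, 0, -0.8], [0, 0, 0]], [[0, 0, -0.2], [0, 0, 0]]]' --gripper -0.07

```text
time: 40.65
tool_pos: [0.5634, 0.1621, 0.1119]
tool_rot: [3.141, 0.004, -3.133]
contact_force: [-0.7, 0.2, 0.0]
opening: 0.0429
grip_force: 0.0
```

Request:
send_rows --plan '[[[0.596, 0.944, 0], [0, 0, 0]], [[0.596, 0.944, 0], [0, 0, 0]], [[0.596, 0.944, 0], [0, 0, 0]], [[0.596, 0.944, 0], [0, 0, 0]], [[0.596, 0.944, 0], [0, 0, 0]], [[0.596, 0.944, 0], [0, 0, 0]], [[0.596, 0.944, 0], [0, 0, 0]], [[0.596, 0.944, 0], [0, 0, 0]], [[0.596, 0.944, 0], [0, 0, 0]], [[0.596, 0.944, 0], [0, 0, 0]]]' --gripper 0.3

```text
time: 41.9
tool_pos: [0.4107, 0.3973, 0.1093]
tool_rot: [-3.141, -0.0, -3.133]
contact_force: [1.0, 0.1, 0.1]
opening: 0.0598
grip_force: 0.0
```

Request:
send_rows --plan '[[[0, 0, 0], [0, 0, -0.106]], [[0, 0, 0.3], [0, 0, -0.106]], [[0, 0, 0.3], [0, 0, -0.106]], [[0, 0, 0.3], [0, 0, -0.106]], [[0, 0, 0.3], [0, 0, 0]], [[0, 0, 0], [0, 0, 0]], [[0, 0, 0], [0, 0, 0]], [[0, 0, 0], [0, 0, 0]], [[0, 0, 0], [0, 0, 0]], [[0, 0, 0], [0, 0, 0]]]'

```text
time: 43.15
tool_pos: [0.4114, 0.3967, 0.0796]
tool_rot: [3.142, 0.0, -2.467]
contact_force: [-0.8, 0.1, 0.3]
opening: 0.0599
grip_force: 0.0
```

```bash
python3 - <<'E'
from h import *
snap('wrist','w10'); print(robot.observe()['tool_pos'],boxes('w10',(0,0,640,330)))
E
```

```text
[0.41142762 0.39668719 0.07958235] [(array([0.4102, 0.3974]), array([0.032, 0.032]), 38.6)]
```

Request:
send_rows --plan '[[[0, 0, 0.6], [0, 0, 0]], [[0, 0, 0.6], [0, 0, 0]], [[0, 0, 0.6], [0, 0, 0]], [[0, 0, 0.6], [0, 0, 0]], [[0, 0, 0.6], [0, 0, 0]], [[0, 0, 0], [0, 0, 0]], [[0, 0, 0], [0, 0, 0]], [[0, 0, 0], [0, 0, 0]], [[0, 0, 0], [0, 0, 0]], [[0, 0, 0], [0, 0, 0]]]'

```text
time: 44.45
tool_pos: [0.4115, 0.3968, 0.0048]
tool_rot: [-3.142, 0.001, -2.467]
contact_force: [0.3, 0.7, 0.2]
opening: 0.06
grip_force: 0.0
```

Request:
send_rows --plan '[[[0, 0, 0], [0, 0, 0]], [[0, 0, 0], [0, 0, 0]], [[0, 0, 0], [0, 0, 0]], [[0, 0, 0], [0, 0, 0]], [[0, 0, 0], [0, 0, 0]], [[0, 0, -0.4], [0, 0, 0]], [[0, 0, -0.8], [0, 0, 0.106]], [[0, 0, -0.8], [0, 0, 0.106]], [[0, 0, -0.8], [0, 0, 0.106]], [[0, 0, -0.8], [0, 0, 0.106]]]' --gripper -1

```text
time: 45.7
tool_pos: [0.4114, 0.3967, 0.0958]
tool_rot: [3.141, 0.001, -3.138]
contact_force: [0.1, -0.1, -0.6]
opening: 0.0311
grip_force: 20.0
```

Request:
send_rows --plan '[[[-0.428, -0.942, 0], [0, 0, 0]], [[-0.428, -0.942, 0], [0, 0, 0]], [[-0.428, -0.942, 0], [0, 0, 0]], [[-0.428, -0.942, 0], [0, 0, 0]], [[-0.428, -0.942, 0], [0, 0, 0]], [[-0.428, -0.942, 0], [0, 0, 0]], [[-0.428, -0.942, 0], [0, 0, 0]], [[-0.428, -0.942, 0], [0, 0, 0]], [[-0.428, -0.942, 0], [0, 0, 0]], [[-0.428, -0.942, 0], [0, 0, 0]]]'

```text
time: 46.95
tool_pos: [0.5208, 0.1613, 0.0952]
tool_rot: [3.141, 0.001, -3.133]
contact_force: [0.4, 0.6, -0.4]
opening: 0.0309
grip_force: 20.0
```

Request:
send_rows --plan '[[[0, 0, 0], [0, 0, 0]], [[0, 0, 0], [0, 0, 0]], [[0, 0, 0.3], [0, 0, 0]], [[0, 0, 0.3], [0, 0, 0]], [[0, 0, 0.3], [0, 0, 0]], [[0, 0, 0.2], [0, 0, 0]], [[0, 0, 0], [0, 0, 0]], [[0, 0, 0], [0, 0, 0]], [[0, 0, 0], [0, 0, 0]], [[0, 0, 0], [0, 0, 0]]]'

```text
time: 48.2
tool_pos: [0.5206, 0.1621, 0.0672]
tool_rot: [3.141, 0.0, -3.133]
contact_force: [0.5, -0.6, -0.5]
opening: 0.031
grip_force: 20.0
```

```bash
python3 - <<'E'
from h import *
snap('wrist','w11'); s=robot.observe();print(s['tool_pos'],s['opening']);print(boxes('w11',(0,0,640,330)))
snap('top','t11');print(boxes('t11'))
E
```

```text
[0.5205147  0.16211596 0.06715181] 0.03050784353175842
[(array([0.5779, 0.1625]), array([0.017, 0.044]), 0.5), (array([0.5362, 0.1621]), array([0.022, 0.046]), 0.5), (array([0.5169, 0.1009]), array([0.02 , 0.035]), 0.5)]
[]
```

Request:
send_rows --plan '[[[0, 0, 0.4], [0, 0, 0]], [[0, 0, 0.4], [0, 0, 0]], [[0, 0, 0.4], [0, 0, 0]], [[0, 0, 0.4], [0, 0, 0]], [[0, 0, 0.3], [0, 0, 0]], [[0, 0, 0], [0, 0, 0]], [[0, 0, 0], [0, 0, 0]], [[0, 0, 0], [0, 0, 0]], [[0, 0, 0], [0, 0, 0]], [[0, 0, 0], [0, 0, 0]]]'

```text
time: 49.55
tool_pos: [0.5205, 0.1621, 0.0196]
tool_rot: [3.141, 0.0, -3.133]
contact_force: [0.4, 0.0, 0.5]
opening: 0.0311
grip_force: 20.0
```

Request:
send_rows --plan '[[[0, 0, 0], [0, 0, 0]], [[0, 0, 0], [0, 0, 0]], [[0, 0, 0], [0, 0, 0]], [[0, 0, 0], [0, 0, 0]], [[0, 0, -0.4], [0, 0, 0]], [[0, 0, -0.6], [0, 0, 0]], [[0, 0, -0.8], [0, 0, 0]], [[0, 0, -0.8], [0, 0, 0]], [[0, 0, -0.8], [0, 0, 0]], [[0, 0, -0.2], [0, 0, 0]]]' --gripper -0.07

```text
time: 50.8
tool_pos: [0.5214, 0.1623, 0.1117]
tool_rot: [3.141, 0.004, -3.133]
contact_force: [-0.1, -0.1, -0.5]
opening: 0.0424
grip_force: 0.0
```

Request:
send_rows --plan '[[[0.5, 0, -0.5], [0, 0, 0]], [[0.5, 0, -0.5], [0, 0, 0]], [[0.5, 0, -0.5], [0, 0, 0]], [[0, 0, -0.5], [0, 0, 0]], [[0, 0, -0.5], [0, 0, 0]], [[0, 0, -0.5], [0, 0, 0]], [[0, 0, -0.5], [0, 0, 0]], [[0, 0, -0.5], [0, 0, 0]], [[0, 0, -0.5], [0, 0, 0]], [[0, 0, -0.5], [0, 0, 0]]]' --gripper -1

```text
time: 52.05
tool_pos: [0.4829, 0.1617, 0.2353]
tool_rot: [3.142, 0.0, -3.133]
contact_force: [1.1, -0.2, -0.5]
opening: 0.0007
grip_force: 0.0
```

```bash
python3 - <<'E'
from h import *
snap('wrist','w12'); snap('scene','s12'); p=cv2.imread('pics/w12.png'); q=cv2.imread('pics/s12.png')[130:270,220:390]
cv2.imwrite('pics/w12c.png',np.hstack([cv2.resize(p,(448,280)),cv2.resize(q,(340,280))]))
H=np.array([.5965,.133,.0485]);print(px('s12',[H+[.0675,d,.066] for d in(-.04,.04)])-[220,130], px('s12',[H+[.045,d,.098] for d in(-.075,.075)])-[220,130])
E
```

```text
[[58.1821237  30.68293248]
 [42.61521982 47.09076997]] [[70.57848976 17.69541815]
 [41.08442009 48.78853166]]
```

View pics/w12c.png

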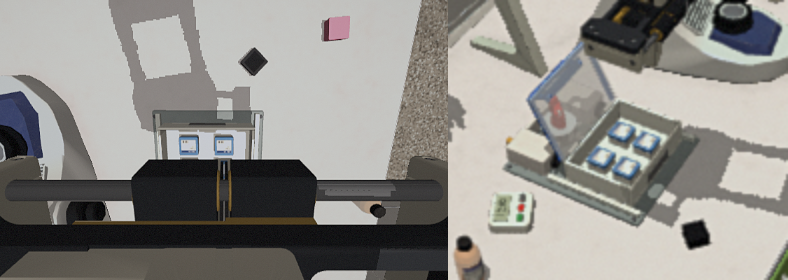

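All four boxes are in the case and the lid is open on its stop. Next I go behind the lid and push the handle bar towards the robot.

Request:
send_rows --plan '[[[-0.89, -0.12, 0], [0, 0, 0]], [[-0.89, -0.12, 0], [0, 0, 0]], [[-0.89, -0.12, 0], [0, 0, 0]], [[-0.89, -0.12, 0], [0, 0, 0]], [[-0.89, -0.12, 0], [0, 0, 0]], [[-0.89, -0.12, 0], [0, 0, 0]], [[-0.89, -0.12, 0], [0, 0, 0]], [[-0.89, -0.12, 0], [0, 0, 0]], [[-0.89, -0.12, 0], [0, 0, 0]], [[-0.89, -0.12, 0], [0, 0, 0]]]'

```text
time: 53.4
tool_pos: [0.7062, 0.1336, 0.2337]
tool_rot: [3.142, -0.001, -3.133]
contact_force: [0.1, 0.4, 0.2]
opening: 0.0002
grip_force: 0.0
```

Request:
send_rows --plan '[[[0, 0, 0], [0, 0, 0]], [[0, 0, 0.57], [0, 0, 0]], [[0, 0, 0.57], [0, 0, 0]], [[0, 0, 0.57], [0, 0, 0]], [[0, 0, 0.57], [0, 0, 0]], [[0, 0, 0.57], [0, 0, 0]], [[0, 0, 0.57], [0, 0, 0]], [[0, 0, 0.57], [0, 0, 0]], [[0, 0, 0.57], [0, 0, 0]], [[0, 0, 0.57], [0, 0, 0]]]'

```text
time: 54.65
tool_pos: [0.7057, 0.1337, 0.1053]
tool_rot: [3.142, 0.0, -3.133]
contact_force: [0.7, -0.4, 0.6]
opening: 0.0006
grip_force: 0.0
```

Request:
send_rows --plan '[[[0.23, 0, 0], [0, 0, 0]], [[0.23, 0, 0], [0, 0, 0]], [[0.23, 0, 0], [0, 0, 0]], [[0.23, 0, 0], [0, 0, 0]], [[0.23, 0, 0], [0, 0, 0]], [[0.23, 0, 0], [0, 0, 0]], [[0.23, 0, 0], [0, 0, 0]], [[0.23, 0, 0], [0, 0, 0]], [[0.23, 0, 0], [0, 0, 0]], [[0.23, 0, 0], [0, 0, 0]]]'

```text
time: 55.9
tool_pos: [0.6473, 0.1332, 0.1058]
tool_rot: [3.142, -0.001, -3.133]
contact_force: [0.2, -0.6, 0.8]
opening: 0.0003
grip_force: 0.6
```

Request:
send_rows --plan '[[[0.24, 0, -0.1], [0, 0, 0]], [[0.24, 0, -0.1], [0, 0, 0]], [[0.24, 0, -0.1], [0, 0, 0]], [[0.24, 0, -0.1], [0, 0, 0]], [[0.24, 0, -0.1], [0, 0, 0]], [[0.24, 0, 0], [0, 0, 0]], [[0.24, 0, 0], [0, 0, 0]], [[0.24, 0, 0], [0, 0, 0]], [[0.24, 0, 0], [0, 0, 0]], [[0.24, 0, 0], [0, 0, 0]]]'

```text
time: 57.15
tool_pos: [0.5877, 0.1327, 0.1187]
tool_rot: [3.142, -0.0, -3.133]
contact_force: [-0.5, -0.5, 0.1]
opening: 0.0008
grip_force: 0.0
```

```bash
python3 - <<'E'
from h import *
snap('scene','s13'); q=cv2.imread('pics/s13.png')[110:290,200:410]
cv2.imwrite('pics/s13c.png',cv2.resize(q,None,fx=3,fy=3))
E
```

```text
(no output)
```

View pics/s13c.png

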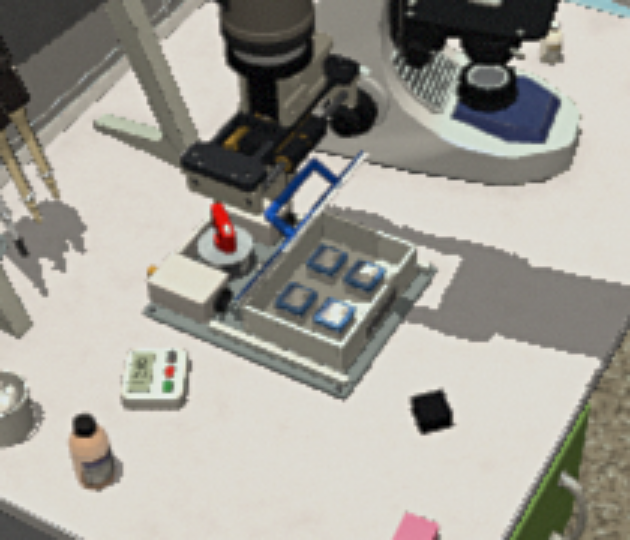

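The lid is past vertical and closing. I'll push a little more, then withdraw upwards.

Request:
send_rows --plan '[[[0.24, 0, 0], [0, 0, 0]], [[0.24, 0, 0], [0, 0, 0]], [[0.24, 0, 0], [0, 0, 0]], [[0.24, 0, 0], [0, 0, 0]], [[0, 0, -0.2], [0, 0, 0]], [[0, 0, -0.5], [0, 0, 0]], [[0, 0, -0.8], [0, 0, 0]], [[0, 0, -0.8], [0, 0, 0]], [[0, 0, -0.8], [0, 0, 0]], [[0, 0, -0.8], [0, 0, 0]]]'

```text
time: 58.45
tool_pos: [0.5645, 0.1325, 0.218]
tool_rot: [3.141, 0.001, -3.133]
contact_force: [-0.2, -0.3, -0.3]
opening: 0.0004
grip_force: 0.0
```

Request:
send_rows --plan '[[[0, 0, 0], [0, 0, 0]], [[0, 0, 0], [0, 0, 0]], [[0, 0, 0], [0, 0, 0]], [[0, 0, 0], [0, 0, 0]], [[0, 0, 0], [0, 0, 0]], [[0, 0, 0], [0, 0, 0]], [[0, 0, 0], [0, 0, 0]], [[0, 0, 0], [0, 0, 0]], [[0, 0, 0], [0, 0, 0]], [[0, 0, 0], [0, 0, 0]]]'

```text
time: 59.7
tool_pos: [0.5642, 0.1325, 0.2162]
tool_rot: [3.142, 0.0, -3.133]
contact_force: [0.3, -0.2, -1.2]
opening: 0.001
grip_force: 0.0
```

Request:
send_rows --plan '[[[0.5, 0, 0], [0, 0, 0]], [[0.5, 0, 0], [0, 0, 0]], [[0.5, 0, 0], [0, 0, 0]], [[0.5, 0, 0], [0, 0, 0]], [[0, 0, 0], [0, 0, 0]], [[0, 0, 0], [0, 0, 0]], [[0, 0, 0], [0, 0, 0]], [[0, 0, 0], [0, 0, 0]], [[0, 0, 0], [0, 0, 0]], [[0, 0, 0], [0, 0, 0]]]'

```text
time: 60.95
tool_pos: [0.5142, 0.132, 0.2161]
tool_rot: [3.142, -0.0, -3.133]
contact_force: [-1.1, 0.2, -0.3]
opening: 0.0004
grip_force: 0.0
```

```bash
python3 - <<'E'
from h import *
snap('wrist','w14'); snap('scene','s14'); p=cv2.imread('pics/w14.png'); q=cv2.imread('pics/s14.png')[130:270,220:390]
cv2.imwrite('pics/w14c.png',np.hstack([cv2.resize(p,(448,280)),cv2.resize(q,(340,280))]))
E
```

```text
(no output)
```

View pics/w14c.png

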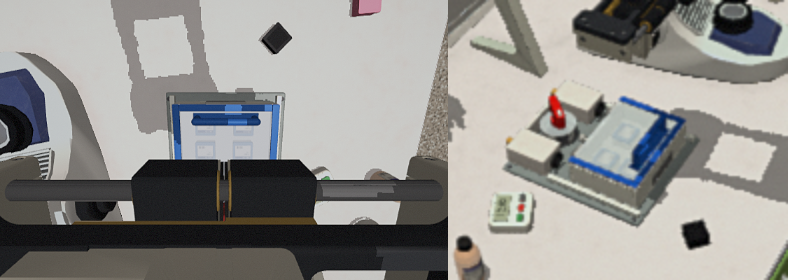

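The lid is shut over all four boxes. Next I'll locate the knob's top face and the case from the depth data.

```bash
cat >> h.py <<'E'
def red(f,zmin=.064,zmax=.072):
    p=cv2.imread(f'pics/{f}.png').astype(int); a=np.load(f'pics/{f}.npz')
    m=(p[...,2]>p[...,1]+50)&(p[...,2]>p[...,0]+50); v,u=np.nonzero(m)
    P=np.array([w(f,x,y) for x,y in zip(u,v)]); k=(np.abs(P[:,0]-.649)<.05)&(np.abs(P[:,1]-.133)<.05)&(P[:,2]>zmin)&(P[:,2]<zmax)
    P=P[k]; r=cv2.minAreaRect(P[:,:2].astype(np.float32)); return len(P),P[:,2].mean().round(4),np.round(r[0],4),np.round(r[1],3),r[2]
E
python3 - <<'E'
from h import *
for f in('top1','w1','s14','s12'):
    try: print(f,red(f),red(f,.055,.075))
    except Exception as e: print(f,e)
print(w('w14',323,170),w('w14',323,152,.05))
E
```

```text
top1 (116, np.float64(0.0675), array([0.6534, 0.1342]), array([0.013, 0.047]), 47.05626678466797) (130, np.float64(0.0673), array([0.6533, 0.1343]), array([0.014, 0.049]), 48.146759033203125)
w1 (1024, np.float64(0.0677), array([0.6514, 0.1363]), array([0.014, 0.048]), 48.961978912353516) (1274, np.float64(0.0661), array([0.6514, 0.1362]), array([0.014, 0.048]), 48.55927276611328)
s14 (52, np.float64(0.0686), array([0.6529, 0.1395]), array([0.014, 0.049]), 47.434288024902344) (67, np.float64(0.067), array([0.6523, 0.14  ]), array([0.015, 0.05 ]), 51.753562927246094)
s12 (0, np.float64(nan), array([0., 0.]), array([0., 0.]), 0.0) (0, np.float64(nan), array([0., 0.]), array([0., 0.]), 0.0)
[0.49480281 0.13481426 0.08550043] [0.48265511 0.13502454 0.05      ]h.py:25: RuntimeWarning: Mean of empty slice.
  P=P[k]; r=cv2.minAreaRect(P[:,:2].astype(np.float32)); return len(P),P[:,2].mean().round(4),np.round(r[0],4),np.round(r[1],3),r[2]
  ret = ret.dtype.type(ret / rcount)
```

Request:
send_rows --plan '[[[-0.55, 0.005, 0], [0, 0, 0]], [[-0.55, 0.005, 0], [0, 0, 0]], [[-0.55, 0.005, 0], [0, 0, 0]], [[-0.55, 0.005, 0], [0, 0, 0]], [[-0.55, 0.005, 0], [0, 0, 0]], [[-0.55, 0.005, 0], [0, 0, 0]], [[-0.55, 0.005, 0], [0, 0, 0]], [[-0.55, 0.005, 0], [0, 0, 0]], [[-0.55, 0.005, 0], [0, 0, 0]], [[-0.55, 0.005, 0], [0, 0, 0]]]' --gripper -0.3

```text
time: 62.3
tool_pos: [0.6529, 0.1344, 0.2159]
tool_rot: [3.141, 0.0, -3.133]
contact_force: [0.1, -0.0, -0.7]
opening: 0.0322
grip_force: 0.0
```

Request:
send_rows --plan '[[[0, 0, 0.5], [0, 0, 0.0955]], [[0, 0, 0.5], [0, 0, 0.0955]], [[0, 0, 0.5], [0, 0, 0.0955]], [[0, 0, 0.5], [0, 0, 0.0955]], [[0, 0, 0.5], [0, 0, 0.0955]], [[0, 0, 0.5], [0, 0, 0]], [[0, 0, 0.5], [0, 0, 0]], [[0, 0, 0.5], [0, 0, 0]], [[0, 0, 0], [0, 0, 0]], [[0, 0, 0], [0, 0, 0]]]'

```text
time: 63.55
tool_pos: [0.6519, 0.1345, 0.1166]
tool_rot: [3.141, 0.0, 2.401]
contact_force: [0.7, -0.2, -0.8]
opening: 0.0322
grip_force: 0.0
```

```bash
python3 - <<'E'
from h import *
snap('wrist','w15'); print(robot.observe()['tool_pos'])
print(red('w15'))
E
```

```text
[0.65206822 0.13456157 0.11688986]
(1263, np.float64(0.0679), array([0.6525, 0.1358]), array([0.014, 0.049]), 49.669410705566406)
```

View pics/w15.png

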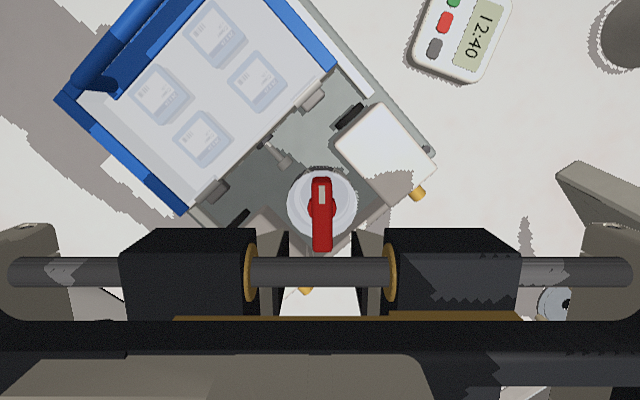

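The knob bar at (321,213) is centred and aligned between the fingers. Descend, grip it and turn it back.

Request:
send_rows --plan '[[[0.02, 0.05, 0], [0, 0, -0.02]], [[0, 0, 0.5], [0, 0, 0]], [[0, 0, 0.5], [0, 0, 0]], [[0, 0, 0.5], [0, 0, 0]], [[0, 0, 0.5], [0, 0, 0]], [[0, 0, 0.5], [0, 0, 0]], [[0, 0, 0.25], [0, 0, 0]], [[0, 0, 0], [0, 0, 0]], [[0, 0, 0], [0, 0, 0]], [[0, 0, 0], [0, 0, 0]]]'

```text
time: 64.85
tool_pos: [0.6525, 0.1358, 0.0481]
tool_rot: [3.141, 0.001, 2.432]
contact_force: [-0.3, -0.7, -0.4]
opening: 0.0321
grip_force: 0.0
```

Request:
send_rows --plan '[[[0, 0, 0], [0, 0, 0]], [[0, 0, 0], [0, 0, 0]], [[0, 0, 0], [0, 0, 0]], [[0, 0, 0], [0, 0, 0]], [[0, 0, 0], [0, 0, 0]], [[0, 0, 0], [0, 0, 0]], [[0, 0, 0], [0, 0, 0]], [[0, 0, 0], [0, 0, 0]], [[0, 0, 0], [0, 0, 0]], [[0, 0, 0], [0, 0, 0]]]' --gripper -1 --force 20

```text
time: 66.1
tool_pos: [0.6524, 0.136, 0.0476]
tool_rot: [3.141, 0.0, 2.432]
contact_force: [2.4, 3.5, 1.3]
opening: 0.0135
grip_force: 20.0
```

Request:
send_rows --plan '[[[0, 0, 0], [0, 0, -0.055]], [[0, 0, 0], [0, 0, -0.055]], [[0, 0, 0], [0, 0, -0.055]], [[0, 0, 0], [0, 0, -0.055]], [[0, 0, 0], [0, 0, -0.055]], [[0, 0, 0], [0, 0, -0.055]], [[0, 0, 0], [0, 0, -0.055]], [[0, 0, 0], [0, 0, -0.055]], [[0, 0, 0], [0, 0, 0]], [[0, 0, 0], [0, 0, 0]]]'

```text
time: 67.35
tool_pos: [0.6522, 0.1355, 0.0476]
tool_rot: [-3.141, 0.0, 3.121]
contact_force: [2.2, 2.0, 1.6]
opening: 0.0138
grip_force: 20.0
```

```bash
python3 - <<'E'
from h import *
s=robot.observe();print(s['torque'],s['contact_force'])
E
```

```text
[ 0.25398858 -0.26899327  0.06309069] [2.20601391 1.96276661 1.60529864]
```

Request:
send_rows --plan '[[[0, 0, 0], [0, 0, -0.02]], [[0, 0, 0], [0, 0, -0.02]], [[0, 0, 0], [0, 0, 0]], [[0, 0, 0], [0, 0, 0]], [[0, 0, 0], [0, 0, 0]], [[0, 0, 0], [0, 0, 0]], [[0, 0, 0], [0, 0, 0]], [[0, 0, 0], [0, 0, 0]], [[0, 0, 0], [0, 0, 0]], [[0, 0, 0], [0, 0, 0]]]'

```text
time: 68.6
tool_pos: [0.6522, 0.1355, 0.0476]
tool_rot: [-3.141, 0.0, -3.098]
contact_force: [1.2, -2.0, 5.8]
opening: 0.0138
grip_force: 20.4
```

```bash
python3 - <<'E'
from h import *
s=robot.observe();print(s['torque'],s['contact_force'],s['tool_rot'])
E
```

```text
[-0.28235735 -0.16359245 -0.42311348] [ 1.22884538 -2.02336064  5.78303141] [-3.14135793e+00  2.47989260e-04 -3.09772937e+00]
```

Request:
send_rows --plan '[[[0, 0, 0], [0, 0, 0.02]], [[0, 0, 0], [0, 0, 0]], [[0, 0, 0], [0, 0, 0]], [[0, 0, 0], [0, 0, 0]], [[0, 0, -0.4], [0, 0, 0]], [[0, 0, -0.6], [0, 0, 0]], [[0, 0, -0.8], [0, 0, 0]], [[0, 0, -0.8], [0, 0, 0]], [[0, 0, -1], [0, 0, 0]], [[0, 0, -1], [0, 0, 0]]]' --gripper -0.3

```text
time: 69.85
tool_pos: [0.6523, 0.1358, 0.1648]
tool_rot: [3.141, 0.002, -3.129]
contact_force: [-0.1, 0.2, -0.6]
opening: 0.032
grip_force: 0.0
```

Request:
send_rows --plan '[[[0.85, 0, 0], [0, 0, 0]], [[0.85, 0, 0], [0, 0, 0]], [[0.85, 0, 0], [0, 0, 0]], [[0.85, 0, 0], [0, 0, 0]], [[0.85, 0, 0], [0, 0, 0]], [[0.85, 0, 0], [0, 0, 0]], [[0.85, 0, 0], [0, 0, 0]], [[0.85, 0, 0], [0, 0, 0]], [[0.85, 0, 0], [0, 0, 0]], [[0.85, 0, 0], [0, 0, 0]]]' --gripper -1

```text
time: 71.1
tool_pos: [0.4394, 0.1331, 0.1638]
tool_rot: [3.141, 0.002, -3.129]
contact_force: [-0.6, 0.4, 0.8]
opening: 0.0005
grip_force: 0.0
```

```bash
python3 - <<'E'
from h import *
s=robot.observe();print(s['tool_pos'],s['tool_rot'])
snap('scene','s16');q=cv2.imread('pics/s16.png')[150:260,240:370]
cv2.imwrite('pics/s16c.png',cv2.resize(q,None,fx=5,fy=5,interpolation=2)); snap('top','t16'); 
try: print(red('s16'),red('t16'))
except Exception as e: print(e)
E
```

```text
[0.4393706  0.13311505 0.16379942] [ 3.14126321e+00  2.21558345e-03 -3.12898477e+00]
(60, np.float64(0.0683), array([0.6541, 0.1384]), array([0.049, 0.017]), 2.7526543140411377) (112, np.float64(0.0679), array([0.6519, 0.1342]), array([0.048, 0.013]), 1.2592072486877441)
```

View pics/s16c.png

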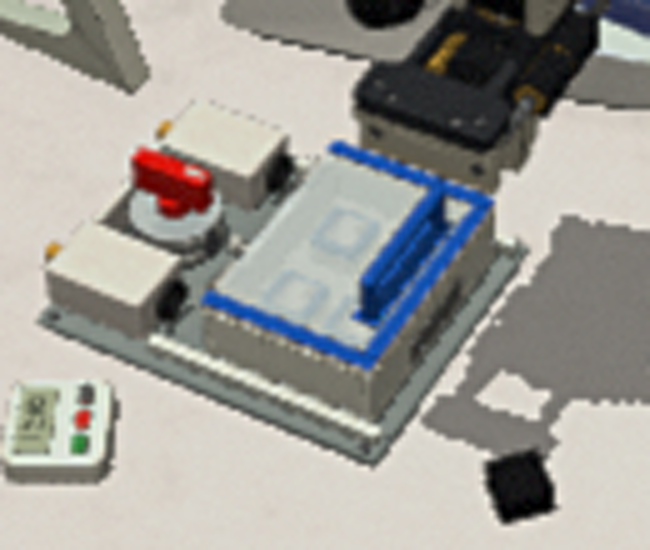

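The knob is back at open, with the bar along x and its white mark towards the case. Now push the case.

Request:
send_rows --plan '[[[0, 0, 0.65], [0, 0, 0]], [[0, 0, 0.65], [0, 0, 0]], [[0, 0, 0.65], [0, 0, 0]], [[0, 0, 0.65], [0, 0, 0]], [[0, 0, 0.65], [0, 0, 0]], [[0, 0, 0.65], [0, 0, 0]], [[0, 0, 0.65], [0, 0, 0]], [[0, 0, 0.65], [0, 0, 0]], [[0, 0, 0], [0, 0, 0]], [[0, 0, 0], [0, 0, 0]]]'

```text
time: 72.45
tool_pos: [0.4407, 0.1331, 0.0332]
tool_rot: [3.141, 0.002, -3.129]
contact_force: [-0.1, -0.1, -1.0]
opening: 0.0005
grip_force: 0.0
```

Request:
send_rows --plan '[[[-0.2, 0, 0], [0, 0, 0]], [[-0.2, 0, 0], [0, 0, 0]], [[-0.2, 0, 0], [0, 0, 0]], [[-0.2, 0, 0], [0, 0, 0]], [[-0.2, 0, 0], [0, 0, 0]], [[-0.2, 0, 0], [0, 0, 0]], [[-0.2, 0, 0], [0, 0, 0]], [[-0.2, 0, 0], [0, 0, 0]], [[-0.2, 0, 0], [0, 0, 0]], [[-0.2, 0, 0], [0, 0, 0]]]'

```text
time: 73.7
tool_pos: [0.4897, 0.1336, 0.0323]
tool_rot: [-3.141, -0.001, -3.129]
contact_force: [-2.5, -1.9, 0.3]
opening: 0.0007
grip_force: 1.7
```

Request:
send_rows --plan '[[[-0.05, 0, 0], [0, 0, 0]], [[-0.05, 0, 0], [0, 0, 0]], [[-0.05, 0, 0], [0, 0, 0]], [[-0.05, 0, 0], [0, 0, 0]], [[-0.05, 0, 0], [0, 0, 0]], [[-0.05, 0, 0], [0, 0, 0]], [[-0.05, 0, 0], [0, 0, 0]], [[-0.05, 0, 0], [0, 0, 0]], [[-0.05, 0, 0], [0, 0, 0]], [[0, 0, 0], [0, 0, 0]]]'

```text
time: 74.95
tool_pos: [0.4945, 0.1337, 0.0321]
tool_rot: [-3.141, -0.013, -3.129]
contact_force: [-21.8, -2.5, 16.1]
opening: 0.0002
grip_force: 11.2
```

```bash
python3 - <<'E'
from h import *
snap('top','t17'); p=cv2.imread('pics/t17.png'); h=cv2.cvtColor(p,cv2.COLOR_BGR2HSV);m=cv2.inRange(h,(105,150,60),(125,255,255));m[:,:286]=0;m[:,370:]=0
v,u=np.nonzero(m);print(v.min() if len(v) else None,[ (x,v[u==x].min(),v[u==x].max(),w('top1',x,v[u==x].min(),.05)[0].round(4)) for x in (294,296,357,359) if (u==x).any()])
p=cv2.imread('pics/top1.png'); h=cv2.cvtColor(p,cv2.COLOR_BGR2HSV);m=cv2.inRange(h,(105,150,60),(125,255,255));m[:,:286]=0;m[:,370:]=0
v,u=np.nonzero(m);print([ (x,v[u==x].min(),w('top1',x,v[u==x].min(),.05)[0].round(4)) for x in (294,296,357,359) if (u==x).any()])
E
```

```text
None []
[(294, np.int64(159), np.float64(0.5831)), (357, np.int64(160), np.float64(0.5839)), (359, np.int64(160), np.float64(0.584))]
```

The case has stopped against something, at 22 N. I'll back off and look.

Request:
send_rows --plan '[[[0.2, 0, 0], [0, 0, 0]], [[0.4, 0, 0], [0, 0, 0]], [[0.6, 0, 0], [0, 0, 0]], [[0.6, 0, -1], [0, 0, 0]], [[0, 0, -1], [0, 0, 0]], [[0, 0, -1], [0, 0, 0]], [[0, 0, -1], [0, 0, 0]], [[0, 0, -1], [0, 0, 0]], [[0, 0, -1], [0, 0, 0]], [[0, 0, -1], [0, 0, 0]]]'

```text
time: 76.25
tool_pos: [0.4566, 0.1335, 0.2089]
tool_rot: [3.141, 0.003, -3.129]
contact_force: [-0.1, -0.1, -0.5]
opening: 0.0003
grip_force: 0.0
```

Request:
send_rows --plan '[[[-1, 0, 0], [0, 0, 0]], [[-1, 0, 0], [0, 0, 0]], [[-1, 0, 0], [0, 0, 0]], [[-1, 0, 0], [0, 0, 0]], [[-1, 0, 0], [0, 0, 0]], [[-1, 0, 0], [0, 0, 0]], [[-1, 0, 0], [0, 0, 0]], [[-1, 0, 0], [0, 0, 0]], [[-0.6, 0, 0], [0, 0, 0]], [[0, 0, 0], [0, 0, 0]]]'

```text
time: 77.5
tool_pos: [0.6718, 0.136, 0.2072]
tool_rot: [3.141, 0.001, -3.129]
contact_force: [-0.8, -0.4, 0.1]
opening: 0.0005
grip_force: 0.0
```

```bash
python3 - <<'E'
from h import *
print(robot.observe()['tool_pos'])
snap('wrist','w18');p=cv2.imread('pics/w18.png');cv2.imwrite('pics/w18c.png',cv2.resize(p[30:280,160:480],None,fx=2.4,fy=2.4,interpolation=2))
E
```

```text
[0.67181862 0.13597706 0.20715098]
```

View pics/w18c.png

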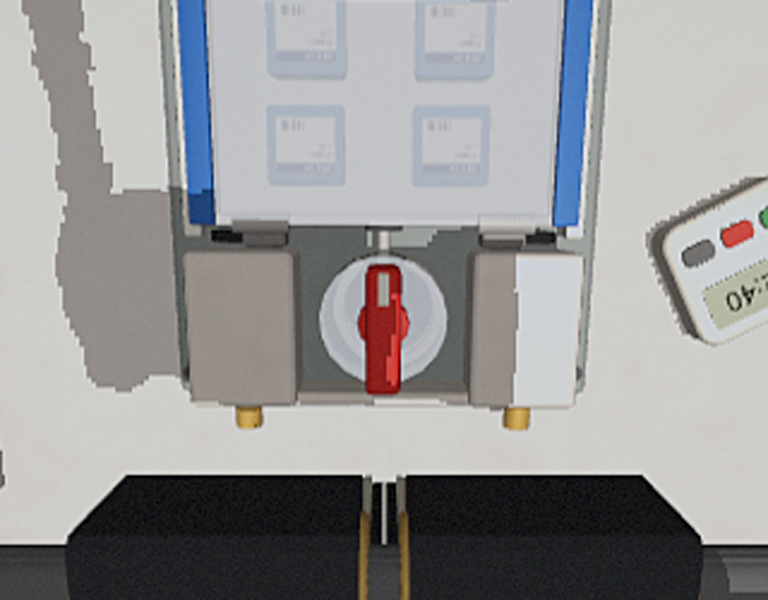

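```bash
python3 - <<'E'
from h import *
f=lambda x,y,z:w('w18',160+x/2.4,30+y/2.4,z).round(4)
print('case far',f(580,226,.05),f(190,226,.05),'block near',f(250,251,.04),f(520,252,.04),'disc',f(320,318,.04),f(447,318,.04),f(385,382,.04),'knob',f(385,264,.068),f(383,393,.068))
print('studbase', f(384,232,.03),'disc near',f(384,255,.04))
E
```

```text
case far [0.6125 0.2126 0.05  ] [0.6143 0.0594 0.05  ] block near [0.6243 0.081  0.04  ] [0.6234 0.1913 0.04  ] disc [0.6515 0.1094 0.04  ] [0.6508 0.1624 0.04  ] [0.6785 0.1368 0.04  ] knob [0.6268 0.1361 0.068 ] [0.6766 0.136  0.068 ]
studbase [0.6164 0.1356 0.03  ] disc near [0.6253 0.1357 0.04  ]
```

```bash
python3 - <<'E'
from h import *
snap('scene','s19')
def bar(f):
    p=cv2.imread(f'pics/{f}.png'); a=np.load(f'pics/{f}.npz');h=cv2.cvtColor(p,cv2.COLOR_BGR2HSV);m=cv2.inRange(h,(100,120,40),(125,255,255))
    v,u=np.nonzero(m);P=np.array([w(f,x,y) for x,y in zip(u,v)]);out=[]
    for lo,hi in((.076,.095),(.044,.058)):
        k=(P[:,2]>lo)&(P[:,2]<hi)&(P[:,0]>.4)&(P[:,0]<.66)&(P[:,1]>.03)&(P[:,1]<.24);Q=P[k]
        out.append((len(Q),np.median(Q,0).round(4),np.percentile(Q[:,0],[2,98]).round(4)))
    return out
for f in('scene1','s14','s16','s19','top1'): print(f,bar(f))
E
```

```text
scene1 [(89, array([0.4969, 0.1432, 0.0871]), array([0.4938, 0.5024])), (226, array([0.4974, 0.1343, 0.0565]), array([0.4803, 0.5834]))]
s14 [(78, array([0.4978, 0.1416, 0.087 ]), array([0.4947, 0.5016])), (217, array([0.4997, 0.145 , 0.0566]), array([0.4818, 0.5789]))]
s16 [(84, array([0.4982, 0.1422, 0.0871]), array([0.495 , 0.5025])), (232, array([0.4996, 0.1413, 0.0567]), array([0.481 , 0.5825]))]
s19 [(89, array([0.5243, 0.1417, 0.0863]), array([0.5208, 0.529 ])), (248, array([0.5266, 0.1406, 0.0566]), array([0.5076, 0.6068]))]
top1 [(160, array([0.4973, 0.1338, 0.0871]), array([0.4936, 0.5012])), (455, array([0.4949, 0.1266, 0.056 ]), array([0.4796, 0.5822]))]
```

The geometry now agrees. The far wall is at 0.613, so the stud tip is about 0.641, roughly 10 mm from the cam axis. That means it is on the hub, at slide ≈ 0.037, inside the mouth. The case had started at about 0.010. Now grip the knob and turn it clockwise.

Request:
send_rows --plan '[[[0.4, 0, 0], [0, 0, 0]], [[0.4, 0, 0], [0, 0, 0]], [[0, 0, 0.8], [0, 0, 0]], [[0, 0, 0.8], [0, 0, 0]], [[0, 0, 0.8], [0, 0, 0]], [[0, 0, 0.8], [0, 0, 0]], [[0, 0, 0.8], [0, 0, 0]], [[0, 0, 0.8], [0, 0, 0]], [[0, 0, 0.8], [0, 0, 0]], [[0, 0, 0.75], [0, 0, 0]]]' --gripper -0.3

```text
time: 78.85
tool_pos: [0.6503, 0.1359, 0.0485]
tool_rot: [3.141, 0.0, -3.129]
contact_force: [-1.0, 0.2, -0.6]
opening: 0.0322
grip_force: 0.0
```

Request:
send_rows --plan '[[[0, 0, 0], [0, 0, 0]], [[0, 0, 0], [0, 0, 0]], [[0, 0, 0], [0, 0, 0]], [[0, 0, 0], [0, 0, 0]], [[0, 0, 0], [0, 0, 0]], [[0, 0, 0], [0, 0, 0]], [[0, 0, 0], [0, 0, 0]], [[0, 0, 0], [0, 0, 0]], [[0, 0, 0], [0, 0, 0]], [[0, 0, 0], [0, 0, 0]]]' --gripper -1 --force 40

```text
time: 80.1
tool_pos: [0.6514, 0.1356, 0.0497]
tool_rot: [-3.142, 0.002, -3.129]
contact_force: [-1.4, -1.0, 5.5]
opening: 0.0136
grip_force: 40.0
```

Request:
send_rows --plan '[[[0, 0, 0], [0, 0, 0.06]], [[0, 0, 0], [0, 0, 0.06]], [[0, 0, 0], [0, 0, 0.06]], [[0, 0, 0], [0, 0, 0.06]], [[0, 0, 0], [0, 0, 0.06]], [[0, 0, 0], [0, 0, 0.06]], [[0, 0, 0], [0, 0, 0.06]], [[0, 0, 0], [0, 0, 0.06]], [[0, 0, 0], [0, 0, 0.06]], [[0, 0, 0], [0, 0, 0.06]]]'

```text
time: 81.35
tool_pos: [0.652, 0.1368, 0.0497]
tool_rot: [3.138, 0.001, 2.209]
contact_force: [1.5, 2.6, 4.0]
opening: 0.0135
grip_force: 40.0
```

```bash
python3 - <<'E'
from h import *
s=robot.observe();print(s['torque'],s['contact_force'],s['tool_rot'],s['qpos'])
E
```

```text
[ 0.36381061 -0.23468534  0.12317876] [1.50929976 2.64520273 4.04274114] [3.13801867e+00 6.89287332e-04 2.20917271e+00] [ 0.09130334  0.76093388  1.30639284  0.00144764  1.07085545 -0.54776607]
```

Request:
send_rows --plan '[[[0, 0, 0], [0, 0, 0.06]], [[0, 0, 0], [0, 0, 0.06]], [[0, 0, 0], [0, 0, 0.06]], [[0, 0, 0], [0, 0, 0.06]], [[0, 0, 0], [0, 0, 0.06]], [[0, 0, 0], [0, 0, 0.06]], [[0, 0, 0], [0, 0, 0.06]], [[0, 0, 0], [0, 0, 0.06]], [[0, 0, 0], [0, 0, 0.06]], [[0, 0, 0], [0, 0, 0.06]]]'

```text
time: 82.6
tool_pos: [0.6534, 0.137, 0.0497]
tool_rot: [3.136, -0.004, 1.267]
contact_force: [6.7, 2.9, -0.6]
opening: 0.0135
grip_force: 40.0
```

Request:
send_rows --plan '[[[0, 0, 0], [0, 0, 0.05]], [[0, 0, 0], [0, 0, 0.05]], [[0, 0, 0], [0, 0, 0.05]], [[0, 0, 0], [0, 0, 0.05]], [[0, 0, 0], [0, 0, 0.05]], [[0, 0, 0], [0, 0, 0.05]], [[0, 0, 0], [0, 0, 0]], [[0, 0, 0], [0, 0, 0]], [[0, 0, 0], [0, 0, 0]], [[0, 0, 0], [0, 0, 0]]]'

```text
time: 83.85
tool_pos: [0.6541, 0.1367, 0.0497]
tool_rot: [3.137, -0.007, 0.798]
contact_force: [9.5, 2.7, -1.6]
opening: 0.0137
grip_force: 40.0
```

```bash
python3 - <<'E'
from h import *
s=robot.observe();print(s['torque'],s['contact_force'],s['tool_rot'],s['opening'])
E
```

```text
[ 0.20015207 -1.27638104 -0.03724401] [ 9.46831736  2.70250332 -1.61702891] [ 3.1371415  -0.00683339  0.79802921] 0.013650690791749577
```

Request:
send_rows --plan '[[[0, 0, 0], [0, 0, 0.012]], [[0, 0, 0], [0, 0, 0.012]], [[0, 0, 0], [0, 0, 0.012]], [[0, 0, 0], [0, 0, 0]], [[0, 0, 0], [0, 0, 0]], [[0, 0, 0], [0, 0, 0]], [[0, 0, 0], [0, 0, 0]], [[0, 0, 0], [0, 0, 0]], [[0, 0, 0], [0, 0, 0]], [[0, 0, 0], [0, 0, 0]]]'

```text
time: 85.1
tool_pos: [0.6542, 0.1366, 0.0498]
tool_rot: [3.137, -0.007, 0.742]
contact_force: [9.5, 1.9, -0.7]
opening: 0.0141
grip_force: 40.0
```

Request:
send_rows --plan '[[[0, 0, 0], [0, 0, 0]], [[0, 0, 0], [0, 0, 0]], [[0, 0, 0], [0, 0, 0]], [[0, 0, 0], [0, 0, 0]], [[0, 0, -0.4], [0, 0, 0]], [[0, 0, -0.6], [0, 0, 0]], [[0, 0, -0.8], [0, 0, 0]], [[0, 0, -0.8], [0, 0, 0]], [[0, 0, -1], [0, 0, 0]], [[0, 0, -1], [0, 0, 0]]]' --gripper -0.3

```text
time: 86.35
tool_pos: [0.6511, 0.1357, 0.166]
tool_rot: [3.141, -0.001, 0.741]
contact_force: [0.5, 0.0, -1.6]
opening: 0.0324
grip_force: 0.0
```

Request:
send_rows --plan '[[[-0.8, 0, -1], [0, 0, 0]], [[-0.8, 0, -1], [0, 0, 0]], [[-0.8, 0, -1], [0, 0, 0]], [[-0.8, 0, 0], [0, 0, 0]], [[-0.8, 0, 0], [0, 0, 0]], [[-0.8, 0, 0], [0, 0, 0]], [[-0.8, 0, 0], [0, 0, 0]], [[-0.8, 0, 0], [0, 0, 0]], [[0, 0, 0], [0, 0, 0]], [[0, 0, 0], [0, 0, 0]]]'

```text
time: 87.6
tool_pos: [0.5335, 0.0279, 0.2396]
tool_rot: [3.14, -0.001, 0.741]
contact_force: [-0.2, 0.8, 0.2]
opening: 0.032
grip_force: 0.0
```

```bash
python3 - <<'E'
from h import *
s=robot.observe();print(s['tool_pos'])
snap('scene','s20');snap('wrist','w20');q=cv2.imread('pics/s20.png')[140:290,210:370];p=cv2.imread('pics/w20.png')
cv2.imwrite('pics/s20c.png',np.hstack([cv2.resize(q,(400,375),interpolation=2),cv2.resize(p,(400,375))]))
for f in('s20','w20'):
    try: print(red(f))
    except Exception as e: print(e)
h=cv2.cvtColor(cv2.imread('pics/s20.png'),cv2.COLOR_BGR2HSV);v,u=np.nonzero(cv2.inRange(h,(100,120,40),(125,255,255)));P=np.array([w('s20',x,y) for x,y in zip(u,v)])
k=(P[:,2]>.076)&(P[:,2]<.095)&(abs(P[:,0]-.53)<.05);print(np.median(P[k],0))
E
```

```text
[0.53346182 0.02791351 0.23958489]
(59, np.float64(0.0682), array([0.6536, 0.1388]), array([0.048, 0.016]), 44.5968132019043)
(580, np.float64(0.0679), array([0.6462, 0.1294]), array([0.033, 0.013]), 42.84484100341797)
[0.52920021 0.14084793 0.08673728]
```

View pics/s20c.png

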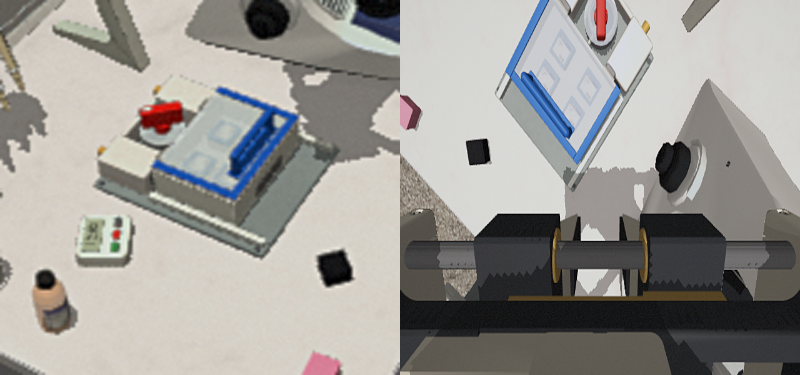

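The case has been drawn a further 5 mm, from 0.037 to 0.042, which is tight. The knob is at about 137°, its end stop. The lid is shut over four boxes, and the timer and bottle have not moved. Handing in.

```bash
python3 -c "
from cell import robot
print(robot.hand_in())"
```

```text
the job is handed in; nothing more can be done
None
```

The job is done and handed in: all four cover-glass boxes are in the closed case, the case is drawn tight in the dock, and the red knob is at its end stop. The timer and amber bottle were left where they stood.

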